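# Shut the carton machine's sash with the hook pole and empty its catch tray

### The job

Take the hook pole from its stand, put its hook through the ring high on the front of the carton machine and pull the sash fully down with the pole (the gripper and arm themselves must not push on the machine or sash). Only once the sash is down, move every carton from the catch tray into the tote, each standing upright on the tote's floor, and leave the pole lying back in both notches of its stand the way it was, hook to the same end. Leave the hole punch, tumbler and pencil tin where they are.

Things in the scene. Friction and masses are not known exactly. Their poses are not given: they have to be found in the camera images.
- machine: White tabletop carton machine, 220 deep x 270 wide x 400 mm high, fixed to the counter. Origin: centre of its underside. +x runs from its front to its back (a person working at its front looks along +x), +z up. Its front face is at x = -110. The outlet (180 wide, z 75 to 185) is in the front; a steel chute under it reaches out to x = -190 at z 75 falling to 30.
- sash (a joint): Aluminium sash (a plate 186 wide, 140 high) on the front of the machine that slides straight up and down. 0 = fully raised (outlet open), 0.12 m = fully down (outlet shut, stop). It stays where it is left; moving it down takes about 2 N, moving it up about 6.5 N. It starts within 25 mm of fully raised.
- ring (a point): Centre of the steel pull ring on the sash; moves with the sash. Same axes as the machine. The ring is round, in the plane parallel to the sash (its hole is looked through along the machine's x), 52 mm inside diameter, wire 6 mm thick, standing 48 mm clear of the sash plate. It is carried from its top only: a stem runs back from the top of the ring to the sash. Its height is 320 mm with the sash fully raised, 200 mm when fully down.
- pole: Hook pole, 120 g, lying on its stand at the start. Origin: centre of its handle, within 15 mm of the centre of mass. x runs along the pole towards the hook; z up as it lies on its stand. Handle: beech bar of 20 x 20 mm section, x = -110 to +100. Then a round steel rod of 8 mm diameter along the x axis from x = 100 to 225, where it turns square down (-z): the hook is this 24 mm bend.
- hook_tip (a point): Lower end of the hook of the pole: at x = 225, z = -28 mm in the pole's frame, same axes as the pole. With the tip through the ring from the front and the rod lowered onto the bottom of the ring, the hook bears the ring down; held level to some 30 degrees nose-up it works alike.
- pole_stand: Wooden stand for the pole, fixed: base 200 x 70 mm, two uprights at x = -75 and +75 mm (each 14 mm thick along x, 44 wide), each with a flared notch, 24 mm wide at the bottom and 41 at the top, open above, the bottom 72 mm and the flares' ends 93 mm above the counter. The pole's handle lies in both notches along x, hook towards +x and pointing down. Origin: centre of its underside.
- rest (a point): Where the centre of the pole's handle (the pole's origin) lies when the pole is on its stand: 82 mm above the counter, midway between the uprights. Same axes as the stand.
- catch_tray: Steel catch tray, fixed in front of the chute: 165 (x) x 290 (y) x 24 mm high, walls and floor 4 mm. Origin: centre of its underside; same axes as the machine. The cartons start in it.
- tote: Loose grey plastic tote, open on top: 260 (x) x 200 (y) x 60 mm high, walls and floor 4 mm, 0.7 kg. Origin: centre of its underside.
- carton0: Sealed tea carton, 50 (x) x 34 (y) x 32 mm (z), about 45 g, card with a paper band. Origin: centre of its underside. Starts upright in the catch tray. From four to all six are there; the absent ones read None. All are alike.
- carton1: Sealed tea carton, 50 (x) x 34 (y) x 32 mm (z), about 45 g, card with a paper band. Origin: centre of its underside. Starts upright in the catch tray. From four to all six are there; the absent ones read None. All are alike.
- carton2: Sealed tea carton, 50 (x) x 34 (y) x 32 mm (z), about 45 g, card with a paper band. Origin: centre of its underside. Starts upright in the catch tray. From four to all six are there; the absent ones read None. All are alike.
- carton3: Sealed tea carton, 50 (x) x 34 (y) x 32 mm (z), about 45 g, card with a paper band. Origin: centre of its underside. Starts upright in the catch tray. From four to all six are there; the absent ones read None. All are alike.
- carton4: Sealed tea carton, 50 (x) x 34 (y) x 32 mm (z), about 45 g, card with a paper band. Origin: centre of its underside. Starts upright in the catch tray. From four to all six are there; the absent ones read None. All are alike.
- carton5: Sealed tea carton, 50 (x) x 34 (y) x 32 mm (z), about 45 g, card with a paper band. Origin: centre of its underside. Starts upright in the catch tray. From four to all six are there; the absent ones read None. All are alike.
- hole_punch: Bystander: orange hole punch, about 115 x 55 x 75 mm, loose. Origin: underside centre.
- tumbler: Bystander: frosted glass tumbler, 72 mm across, 110 high, loose. Origin: underside centre.
- pencil_tin: Bystander: aluminium pencil tin with pencils, 72 mm across, tin 100 high, pencils to 170, loose. Origin: underside centre.
There are look-alikes about, which are no part of the job. What is shaped like the carton4 but purple or turquoise is not meant.

How it is judged:
On the way, in this order (a step that is already met when the one before it is completed fails the run):
1. the pole's hook is through the ring while the sash is still up (x of hook_tip in the frame of ring between 0.003 and 0.047 m and y of hook_tip in the frame of ring between -0.027 and 0.027 m and z of hook_tip in the frame of ring between -0.065 and 0.025 m and value of joint sash below 0.06 m), for 0.1 s.
2. the sash has been pulled fully down (within 8 mm) with the hook in the ring (x of hook_tip in the frame of ring between 0.003 and 0.047 m and y of hook_tip in the frame of ring between -0.027 and 0.027 m and z of hook_tip in the frame of ring between -0.065 and 0.025 m and value of joint sash above 0.112 m), for 0.2 s.
At the end, for the whole second after the job is handed in: Sash within 10 mm of fully down; every carton upright (0.2 rad) on the tote floor (8 mm), inside its walls, at rest; pole at rest in both notches of its stand, within 30 mm of its place lengthwise, 8 mm in height and 0.12 rad, hook to the same end (value of joint sash above 0.11 m and x of carton0 in the frame of tote between -0.12 and 0.12 m and y of carton0 in the frame of tote between -0.09 and 0.09 m and z of each of carton0, carton1, carton2, carton3, carton4, carton5 in the frame of tote below 0.012 m and angle between each of carton0, carton1, carton2, carton3, carton4, carton5's own z axis and vertical below 0.2 rad and linear speed of each of carton0, carton1, carton2, carton3, carton4, carton5, pole below 0.03 m/s and x of carton1 in the frame of tote between -0.12 and 0.12 m and y of carton1 in the frame of tote between -0.09 and 0.09 m and x of carton2 in the frame of tote between -0.12 and 0.12 m and y of carton2 in the frame of tote between -0.09 and 0.09 m and x of carton3 in the frame of tote between -0.12 and 0.12 m and y of carton3 in the frame of tote between -0.09 and 0.09 m and x of carton4 in the frame of tote between -0.12 and 0.12 m and y of carton4 in the frame of tote between -0.09 and 0.09 m and x of carton5 in the frame of tote between -0.12 and 0.12 m and y of carton5 in the frame of tote between -0.09 and 0.09 m and distance between pole and rest below 0.03 m and z of pole in the frame of rest between -0.006 and 0.008 m and angle between the x axis of pole and the x axis of pole_stand, either way round below 0.12 rad and x of hook_tip in the frame of rest above 0.1 m); the robot touches nothing.
It fails at once if the fingers take hold of a carton before the sash is down (value of joint sash below 0.105 m and (contact force between the fingers and carton0 above 0.5 N or contact force between the fingers and carton1 above 0.5 N or contact force between the fingers and carton2 above 0.5 N or contact force between the fingers and carton3 above 0.5 N or contact force between the fingers and carton4 above 0.5 N or contact force between the fingers and carton5 above 0.5 N)).
It fails at once if the gripper or arm pushes on the machine or its sash (contact force between any of the fingers, the arm and machine above 3 N).
It fails at once if a bystander is moved by more than 30 mm (distance of any of hole_punch, tumbler, pencil_tin from where it was at the start of the episode above 0.03 m).
Of carton0, carton1, carton2, carton3, carton4, carton5 only 4 to 6 are there at a start; the rules pass over those that are not, and their reading is None.
At some moment in a run one of carton0, carton1, carton2, carton3, carton4, carton5 may be knocked a few centimetres aside while the robot is not near it.
It also fails if it takes over 210 s, if anything falls off the work surface, if the arm or the gripper's body presses on something with over 40 N, if the wrist force passes 120 N, or if a joint passes its speed limit or range.

### The arm

A 7-joint arm with a two-finger parallel gripper is mounted at the origin on the work surface. World frame = base frame: x ahead of the robot, y to its left, z up, the work surface at z = 0. Lengths are in m, angles in rad, forces in N, time in s.
With the tool pointing down it reaches from about 0.4 to 0.925 m from the base axis. Payload 5.6 kg.
Tool frame: the origin (TCP) lies between the finger pads; the fingertips stand 11 mm ahead of it and the grasp point (between the pads) lies 8 mm behind it; z points along the fingers, y is the line along which they close (so a half turn about z gives the same grasp; the last joint's range is limited). The gripper opens to 85 mm and grips with 20 to 120 N. Pads are 22 mm wide; open, the fingers measure 114 mm over their backs; the gripper's body (76 mm by 85 mm) begins 54 mm behind the grasp point. The pads swing forward as they close: fully open they stand 13 mm farther back than shut.
Start: joints at [1.163, 0.468, -0.012, 1.603, 0.006, 1.071, -0.056], TCP at [0.232, -0.607, 0.242] pointing down, gripper open.
Joint ranges: [-2.53, 2.53], [-0.31, 2.02], [-1.57, 1.55], [0.28, 2.44], [-1.29, 4.43], [0.15, 1.84], [-2.92, 2.92]. Speed limits (rad/s): [2.57, 2.57, 3.14, 3.14, 3.14, 3.14, 3.14].

### API

Orientations are given as a unit quaternion [w, x, y, z].
In Python, from bench import status, viewer, ticket gives the robot as it stands.
- The arm moves only by the shell command python3 -m jog 'ROWS' [OPENING] [FORCE]. ROWS is JSON, a list of rows, each a list of 6 numbers: the shift along the tool's x, y, z in mm, then the turn, a rotation vector about the tool's x, y, z in degrees. A call has 1 to 5 rows; each row shifts and turns the commanded pose from where the row before left it, along the tool's axes as they then stand; what a row does not reach is not made up. A row lasts 1/10 s, in which the tool goes at most 50 mm and 8.59 degrees, less where a joint would pass 70% of its speed; a pose out of reach is approached as far as the arm can. A call is refused whole if a number of a shift passes 50 or a number of a turn 8.59, either way. A call with a gripper value outside its range is refused whole. OPENING is the closure in counts, from 0 (fully open) to 255 (shut), set as the call begins (- or left out, the last holds). The fingers move at their own pace and stop on an object; FORCE is the grip in N (left out, the last holds). Time passes only in rows, so rows that do not move let the fingers close. It gives the time, the measured TCP pose, the force, the opening and the grip force at its end, in the units of the state.
- status.get_state(): the state, without advancing time (a new reading comes with each control period).
- viewer.get_image(name): name is "side" or "top" or "wrist"; returns the picture (400x640x3 uint8, red, green, blue); there is no depth.
- viewer.camera_params(name): a dict with "fx", "fy", "cx", "cy" (pixels), "R" (3x3) and "t" (3): a world point X has camera coordinates R X + t. Camera axes: x right, y down, z forward; pixel columns grow to the right and rows downward; lengths in m; the calibration is good to about 2 mm. A picture is of the moment at which its call begins: read the wrist's pose just before it. camera_params takes no time and is no camera call; for the wrist camera it gives the pose at the moment of the call.
- ticket.sign_off(): hands the job in; it is judged then, once.
Trained networks look in the newest picture that a camera, given by its name, has taken for a name from the list of things; names that differ only in an ending like _2 or _b are one class to them, and where a whole thing is asked for, a point or a joint stands for the part that bears it (a point fixed in the world has none). Each returns a list of dicts, best first, with "confidence" (0 to 1); they miss things now and then, are a little off and sometimes report something else, mostly with a low value. They report only what shows in the picture. A call takes as long as a camera call. They do not tell look-alikes from the thing itself.
- viewer.spot_in(camera, query): "point" ([row, column] in pixels, amid what is visible of it).
- viewer.cut_out(camera, query): "mask" (400x640 bool, what is visible of it) and "point" ([row, column] in pixels, amid what is visible of it).
- viewer.mark_of(camera, query): "point" ([row, column] in pixels: a listed point, or the origin of a listed thing).
The state is a dict: "time_s": time; "joints": joint angles; "qd": joint speeds; "tau": joint torques, N m; "eef_pos": TCP position; "eef_rot": TCP orientation; "ft_force": force on the tool from outside, world axes, zero at the start; "wrist_torque": the same for the moment, N m; "opening": finger opening in m; "grip_force": force on a finger pad.
Only numpy, scipy, OpenCV 4.12 (cv2) and the standard library are available. Lean on these libraries where they do the work, as an engineer would, in place of code of your own. Each camera call takes 0.05 s, during which the arm holds its last target. There are 200 camera calls.

## Working session

There is one attempt and no reset: what is moved stays moved. The work goes in short steps, Python scripts to look and compute and a shell command to move; the robot and the scene stay as the last step left them, time stands still between calls to the robot, and variables do not carry over. Pictures are saved under pics/ and viewed, at most 14 in all, crops included, and the job is handed in when it is done.

```bash
ls; mkdir -p pics; python3 - <<'E'
from bench import status, viewer
import cv2,numpy as np
s=status.get_state(); print({k:np.round(v,3).tolist() for k,v in s.items()})
for n in ["side","top","wrist"]:
    im=viewer.get_image(n); cv2.imwrite(f"pics/a_{n}.png",im[:,:,::-1])
    p=viewer.camera_params(n); print(n,{k:np.round(v,3).tolist() for k,v in p.items()})
    for q in ["machine","ring","pole","hook_tip","pole_stand","rest","catch_tray","tote","carton0","hole_punch","tumbler","pencil_tin"]:
        if n=="wrist": break
        print(n,q,[(np.round(d["point"]).tolist(),round(d["confidence"],2)) for d in viewer.mark_of(n,q)][:8])
E
```

```text
pics
{'time_s': 0.0, 'joints': [1.163, 0.468, -0.012, 1.604, 0.006, 1.071, -0.056], 'qd': [0.002, 0.002, -0.001, -0.0, 0.001, -0.001, -0.0], 'tau': [0.0, -53.239, 0.022, -25.13, 0.011, 0.008, -0.0], 'eef_pos': [0.232, -0.607, 0.241], 'eef_rot': [-0.001, 0.983, 0.181, -0.0], 'ft_force': [0.647, 0.258, -0.49], 'wrist_torque': [0.045, -0.003, 0.014], 'grip_force': 0.0, 'opening': 0.086}
side {'fx': 464.754, 'fy': 464.754, 'cx': 318.216, 'cy': 199.658, 'R': [[-0.517, -0.856, 0.007], [-0.488, 0.288, -0.824], [0.704, -0.429, -0.566]], 't': [0.321, 0.427, 1.044]}
side machine []
side ring [([195.0, 228.0], 0.55)]
side pole [([238.0, 376.0], 0.72)]
side hook_tip [([206.0, 335.0], 0.86)]
side pole_stand []
side rest [([234.0, 378.0], 0.58)]
side catch_tray [([272.0, 278.0], 0.82)]
side tote [([227.0, 424.0], 0.96)]
side carton0 [([275.0, 258.0], 0.86), ([336.0, 312.0], 0.83), ([258.0, 254.0], 0.81), ([286.0, 298.0], 0.73), ([243.0, 313.0], 0.73), ([296.0, 277.0], 0.66), ([219.0, 272.0], 0.5), ([252.0, 274.0], 0.48)]
side hole_punch [([196.0, 339.0], 0.79), ([219.0, 271.0], 0.22)]
side tumbler
[... 351 characters left out ...]
2.0, 426.0], 0.57)]
top hook_tip [([175.0, 362.0], 0.75)]
top pole_stand [([237.0, 365.0], 0.82), ([160.0, 388.0], 0.23)]
top rest [([238.0, 366.0], 0.69), ([150.0, 318.0], 0.44)]
top catch_tray [([213.0, 288.0], 0.95)]
top tote [([235.0, 423.0], 0.61)]
top carton0 [([234.0, 274.0], 0.74), ([208.0, 275.0], 0.71), ([270.0, 280.0], 0.67), ([191.0, 298.0], 0.64), ([200.0, 332.0], 0.5), ([184.0, 285.0], 0.49)]
top hole_punch [([160.0, 389.0], 0.56)]
top tumbler [([149.0, 317.0], 0.62)]
top pencil_tin [([155.0, 346.0], 0.66)]
wrist {'fx': 344.28, 'fy': 344.28, 'cx': 318.664, 'cy': 201.502, 'R': [[0.356, -0.934, 0.0], [-0.901, -0.343, 0.266], [-0.249, -0.095, -0.964]], 't': [-0.65, -0.034, 0.379]}
```

View pics/a_top.png

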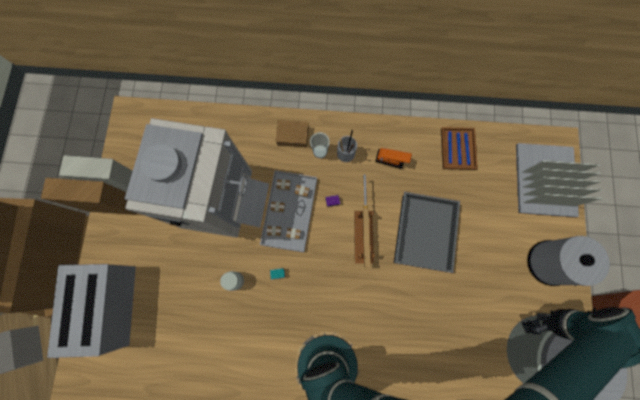

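View pics/a_side.png

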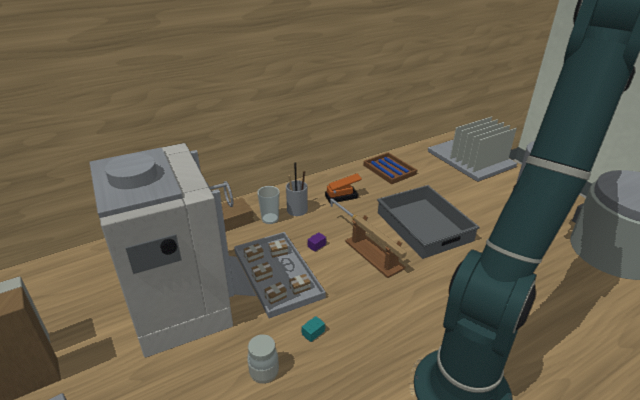

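The top view shows the machine at (185,190) with its front and ring facing right (world −y). The tray is at (290,210) with about 5 beige cartons, the pole is on its stand at (366,220) with the hook up at (364,178), and the tote is at (428,232). The purple (333,201) and turquoise (278,273) boxes are look-alikes outside the tray, so I'll ignore them. I'll triangulate next and confirm with a crop.

```bash
cat > h.py <<'E'
import numpy as np, cv2
from bench import status, viewer
from scipy.spatial.transform import Rotation as Rn
def ray(p,uv):
    d=np.array([(uv[0]-p["cx"])/p["fx"],(uv[1]-p["cy"])/p["fy"],1.]); R=np.array(p["R"]); return -R.T@np.array(p["t"]), R.T@d
def tri(obs):  # [(params,(u,v))]
    A=np.zeros((3,3));b=np.zeros(3)
    for p,uv in obs:
        o,d=ray(p,uv); d=d/np.linalg.norm(d); M=np.eye(3)-np.outer(d,d); A+=M;b+=M@o
    X=np.linalg.solve(A,b)
    return X,[round(float(np.hypot(*(proj(p,X)-uv))),1) for p,uv in obs]
def proj(p,X):
    c=np.array(p["R"])@np.array(X)+np.array(p["t"]); return np.array([p["fx"]*c[0]/c[2]+p["cx"],p["fy"]*c[1]/c[2]+p["cy"]])
def onz(p,uv,z):
    o,d=ray(p,uv); return o+d*(z-o[2])/d[2]
def pose():
    s=status.get_state(); q=s["eef_rot"]; return np.array(s["eef_pos"]), Rn.from_quat([q[1],q[2],q[3],q[0]]), s
def go(target,yaw=None,pitch=0):
    """remaining shift in tool axes (mm) and yaw (deg): tool down, tool x at heading yaw"""
    P,R,s=pose(); m=R.as_matrix()
    Rt=R if yaw is None else Rn.from_euler('z',yaw,degrees=True)*Rn.from_euler('y',-pitch,degrees=True)*Rn.from_euler('x',180,degrees=True)
    print("pos",np.round(P*1000,1),"shift tool mm",np.round(R.inv().apply(np.array(target)-P)*1000,1),
     "in target axes",np.round(Rt.inv().apply(np.array(target)-P)*1000,1),"rot deg",np.round((R.inv()*Rt).as_rotvec(degrees=True),1),"J",np.round(s["joints"],2))
def marks(cam,q,f="mark_of"):
    return [(np.array(d["point"])[::-1].astype(float),d["confidence"]) for d in getattr(viewer,f)(cam,q)]
E
python3 - <<'E'
from h import *
P={n:viewer.camera_params(n) for n in("side","top")}
for n in P: viewer.get_image(n)
for q in ["ring","pole","hook_tip","rest","catch_tray","tote","pole_stand","machine","sash","tumbler","pencil_tin","hole_punch"]:
    o=[]
    for n in P:
        m=marks(n,q)
        if m:o.append((P[n],m[0][0]))
    if len(o)==2:
        X,e=tri(o);print(q,np.round(X*1000),e)
    for pp,uv in o: print("   ",q,"at z0",np.round(onz(pp,uv,0)*1000))
top=viewer.get_image("top")
for q in["catch_tray","tote","pole_stand","machine"]:
  for n in P:
    viewer.get_image(n)
    r=viewer.cut_out(n,q)
    if r:
        m=r[0]["mask"].astype(np.uint8); c=max(cv2.findContours(m,0,2)[0],key=cv2.contourArea); b=cv2.approxPolyDP(cv2.convexHull(c),4,True)[:,0]
        z={"catch_tray":.024,"tote":.06}.get(q,0.)
        print(q,n,r[0]["confidence"],[(uv.tolist(),np.round(onz(P[n],uv,z)[:2]*1000).tolist()) for uv in b])
for uv,c in marks("side","carton0"): print("side carton",uv,round(c,2),np.round(onz(P["side"],uv,.004)*1000))
viewer.get_image("top")
for uv,c in marks("top","carton0"): print("top carton",uv,round(c,2),np.round(onz(P["top"],uv,.004)*1000))
s=viewer.get_image("side")
cv2.imwrite("pics/c.png",np.vstack([cv2.resize(top[165:255,235:385],(750,450)),cv2.resize(s[170:320,200:450],(750,450))])[:, :, ::-1][:900:1] if 0 else cv2.resize(top[140:270,230:395],(780,600),interpolation=2)[:,:,::-1])
E
```

```text
ring [573. 295. 293.] [2.5, 2.1]
    ring at z0 [986. 151.   0.]
    ring at z0 [651. 373.   0.]
pole [ 465. -108.   81.] [2.2, 1.8]
    pole at z0 [ 547. -169.    0.]
    pole at z0 [ 471. -123.    0.]
hook_tip [682. -89.  70.] [3.7, 3.2]
    hook_tip at z0 [ 756. -153.    0.]
    hook_tip at z0 [711. -86.   0.]
rest [ 456. -105.   77.] [0.1, 0.1]
    rest at z0 [ 530. -168.   -0.]
    rest at z0 [ 466. -114.    0.]
catch_tray [540. 175.   3.] [4.0, 3.1]
    catch_tray at z0 [552. 182.   0.]
    catch_tray at z0 [534. 165.   0.]
tote [ 486. -336.   -5.] [1.5, 1.3]
    tote at z0 [ 484. -327.    0.]
    tote at z0 [ 482. -339.    0.]
pole_stand [ 472. -106.   -0.] [0.5, 0.4]
    pole_stand at z0 [ 471. -107.    0.]
    pole_stand at z0 [ 473. -105.    0.]
machine [ 801.  111. -160.] [97.0, 74.3]
    machine at z0 [579. 462.   0.]
    machine at z0 [ 773. -190.    0.]Traceback (most recent call last):
  File "<stdin>", line 7, in <module>
  File "h.py", line 25, in marks
    return [(np.array(d["point"])[::-1].astype(float),d["confidence"]) for d in getattr(viewer,f)(cam,q)]
                                                                                ~~~~~~~~~~~~~~~~~^^^^^^^
ValueError: it knows: carton, catch_tray, hole_punch, hook_tip, machine, pencil_tin, pole, pole_stand, rest, ring, tote, tumbler
```

```bash
python3 - <<'E'
from h import *
P={n:viewer.camera_params(n) for n in("side","top")}
I={n:viewer.get_image(n) for n in P}
for q in["catch_tray","tote","pole_stand","pole"]:
  for n in P:
    r=viewer.cut_out(n,q)
    if r:
        m=r[0]["mask"].astype(np.uint8); c=max(cv2.findContours(m,0,2)[0],key=cv2.contourArea)
        z={"catch_tray":.024,"tote":.06,"pole":.08}.get(q,0.)
        w=np.array([onz(P[n],uv,z)[:2]*1000 for uv in c[:,0].astype(float)],np.float32)
        print(q,n,round(r[0]["confidence"],2),[np.round(v).tolist() if hasattr(v,'__len__') else round(v,1) for v in cv2.minAreaRect(w)])
for n in P:
  for uv,c in marks(n,"carton"): print(n,"carton",uv,round(c,2),np.round(onz(P[n],uv,.004)*1000))
cv2.imwrite("pics/c.png",cv2.resize(I["top"][140:270,230:395],(780,600),interpolation=2)[:,:,::-1])
E
```

```text
catch_tray side 0.74 [[533.0, 187.0], [173.0, 311.0], 84.0]
tote side 0.65 [[477.0, -311.0], [254.0, 322.0], 83.6]
tote top 0.64 [[493.0, -330.0], [218.0, 273.0], 85.0]
pole_stand side 0.95 [[503.0, -116.0], [270.0, 95.0], 4.1]
pole_stand top 0.77 [[463.0, -88.0], [197.0, 33.0], 4.9]
pole side 0.74 [[577.0, 237.0], [55.0, 64.0], 81.3]
pole top 0.88 [[465.0, -107.0], [233.0, 21.0], 4.6]
side carton [315.2 328.8] 0.95 [312. 195.   4.]
side carton [272.9 298.1] 0.77 [461. 240.   4.]
side carton [300.9 287. ] 0.74 [459. 154.   4.]
side carton [312.6 244.1] 0.66 [602.  32.   4.]
side carton [274.5 251.8] 0.59 [630. 150.   4.]
side carton [261.8 277.7] 0.57 [548. 232.   4.]
side carton [252.9 257.2] 0.56 [641. 217.   4.]
top carton [331.2 203.6] 0.71 [581.  23.   4.]
top carton [297.9 190.4] 0.67 [624. 156.   4.]
top carton [283.6 182.4] 0.66 [652. 214.   4.]
top carton [276.1 208.7] 0.6 [546. 233.   4.]
top carton [294.1 233.2] 0.53 [457. 155.   4.]
top carton [278.5 272.4] 0.41 [308. 200.   4.]
```

View pics/c.png

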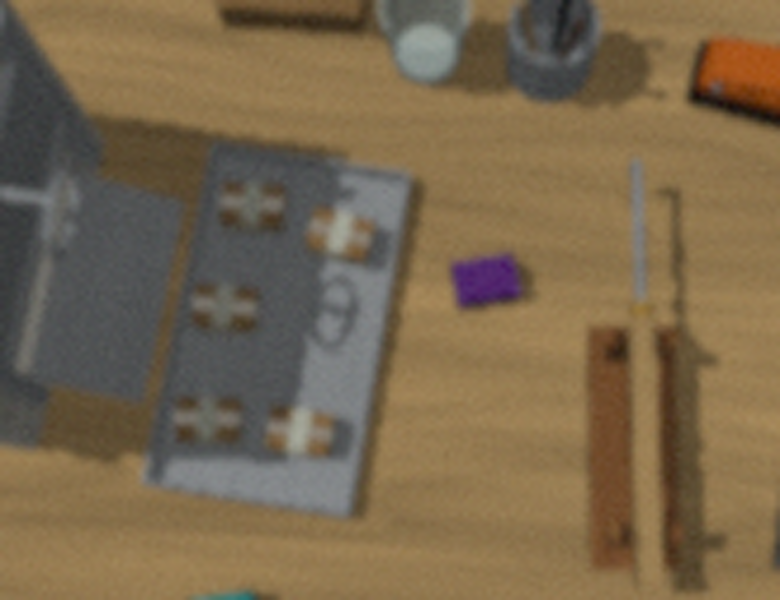

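The crop shows five brown-and-white banded cartons in the tray, at crop pixels (252,203), (342,232), (225,307), (208,418) and (300,430). The loop at (335,312) is only the ring's shadow. The purple box (487,280) and the turquoise one lie outside the tray and are not meant. Next I'll move over the pole.

```bash
python3 -m jog '[[0,0,0,0,0,8],[0,0,0,0,0,8]]' 0 60; python3 - <<'E'
from h import *
go([.497,-.104,.25],4.8)
E
```

```text
time_s: 3.05
eef_pos: [0.2317, -0.6073, 0.2423]
eef_rot: [-0.0, 0.999, 0.04, 0.0]
ft_force: [-0.2, 0.0, -0.6]
opening: 0.0854
grip_force: 0.0
pos [ 231.7 -607.3  242.3] shift tool mm [ 304.4 -480.6   -7.7] in target axes [ 306.4 -479.3   -7.7] rot deg [-0.  -0.  -0.2] J [ 1.12  0.47  0.05  1.61 -0.02  1.07 -0.32]
```

```bash
python3 -m jog '[[25,-40,0,0,0,0],[25,-40,0,0,0,0],[25,-40,-1,0,0,0],[25,-40,-1,0,0,0],[25,-40,-1,0,0,0]]' >/dev/null; python3 -m jog '[[25,-40,-1,0,0,0],[25,-40,-1,0,0,0],[25,-40,-1,0,0,0],[25,-40,-1,0,0,0],[26,-40,-1,0,0,0]]'>/dev/null; python3 -m jog '[[26,-40,0,0,0,0],[26,-40,0,0,0,0],[0,0,0,0,0,0]]'; python3 - <<'E'
from h import *
go([.497,-.104,.25],4.8)
p=viewer.camera_params("wrist"); im=viewer.get_image("wrist"); cv2.imwrite("pics/w1.png",im[:,:,::-1])
for q in["pole","rest","hook_tip","pole_stand"]: print(q,[(np.round(u).tolist(),round(c,2),np.round(onz(p,u,{"pole_stand":0.,"hook_tip":.054}.get(q,.082))*1000).tolist()) for u,c in marks("wrist",q)[:2]])
r=viewer.cut_out("wrist","pole")
m=r[0]["mask"].astype(np.uint8);c=max(cv2.findContours(m,0,2)[0],key=cv2.contourArea)
w=np.array([onz(p,uv,.092)[:2]*1000 for uv in c[:,0].astype(float)],np.float32);print(cv2.minAreaRect(w),cv2.fitLine(w,1,0,.1,.1).ravel())
E
```

```text
time_s: 4.35
eef_pos: [0.4955, -0.0961, 0.2508]
eef_rot: [-0.001, 0.999, 0.048, 0.001]
ft_force: [-0.5, -0.6, -0.1]
opening: 0.0853
grip_force: 0.0
pos [495.5 -96.1 250.8] shift tool mm [0.7 8.  0.8] in target axes [0.8 8.  0.8] rot deg [-0.2 -0.2  0.7] J [ 0.37  0.23 -0.27  1.93  0.07  0.99 -1.41]
pole [([324.0, 222.0], 0.59, [462.0, -104.0, 82.0])]
rest [([322.0, 215.0], 0.87, [468.0, -102.0, 82.0])]
hook_tip []
pole_stand [([324.0, 191.0], 0.64, [472.0, -104.0, 0.0])]Traceback (most recent call last):
  File "<stdin>", line 6, in <module>
IndexError: list index out of range
```

View pics/w1.png

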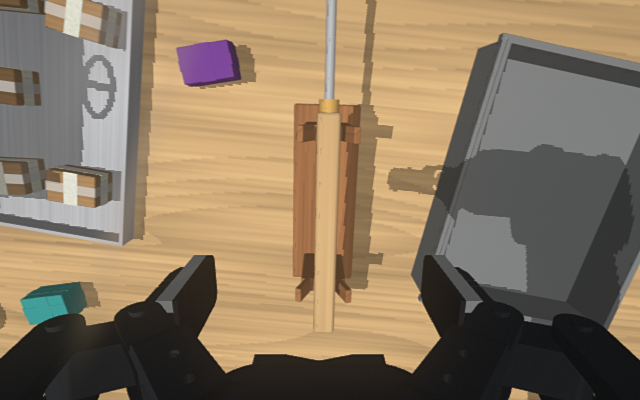

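The wrist view shows the pole lying straight in both notches: handle from (324,331) to the ferrule at (329,100), rod going up, tote at right. I'll work out the grasp from the handle ends.

```bash
python3 - <<'E'
from h import *
p=viewer.camera_params("wrist")
for uv in [(324,331),(327,220),(329,112),(329,100),(331,5)]: print(uv,np.round(onz(p,uv,.092 if uv[1]>50 else .082)*1000,1))
for uv in [(305,138),(351,131),(302,298),(348,298)]: print("notch",np.round(onz(p,uv,.093)*1000,1))
E
```

```text
(324, 331) [ 349.7 -121.8   92. ]
(327, 220) [ 463.6 -114.7   92. ]
(329, 112) [ 556.1 -108.1   92. ]
(329, 100) [ 565.4 -107.3   92. ]
(331, 5) [ 636.6 -102.7   82. ]
notch [533.7 -90.2  93. ]
notch [ 542.5 -127.5   93. ]
notch [384.7 -98.   93. ]
notch [ 388.2 -141.3   93. ]
```

The arm settled about 8 mm after that picture, so those numbers are stale. I'll re-measure at rest.

```bash
python3 - <<'E'
from h import *
go([.49,-.105,.25],4.3)
p=viewer.camera_params("wrist"); im=viewer.get_image("wrist")
for q in["pole","rest"]: print(q,[(np.round(u).tolist(),round(c,2),np.round(onz(p,u,.082)*1000).tolist()) for u,c in marks("wrist",q)[:2]])
h=cv2.cvtColor(im,cv2.COLOR_RGB2HSV)
for r in (150,200,250,320): 
    g=im[r,270:380].astype(int); e=np.abs(np.diff(g.sum(1))); i=np.argsort(-e)[:6]; 
    print(r,sorted((i+270).tolist()),[tuple(im[r,c]) for c in ()])
cv2.imwrite("pics/w2.png",cv2.resize(im[80:350,250:410],(480,600 if 0 else 810))[:600,:,::-1])
from scipy.ndimage import gaussian_filter1d
for c in (0,):
    for r in (150,200,250): print(r," ".join(f"{x//10}" for x in im[r,295:365].astype(int).sum(1)))
E
```

```text
pos [ 492.2 -104.7  250.2] shift tool mm [-2.2  0.1  0.2] in target axes [-2.2  0.1  0.2] rot deg [0.  0.  0.4] J [ 0.37  0.23 -0.27  1.93  0.07  0.99 -1.41]
pole [([316.0, 219.0], 0.6, [460.0, -106.0, 82.0])]
rest [([314.0, 215.0], 0.63, [464.0, -103.0, 82.0]), ([1.0, 86.0], 0.46, [555.0, 164.0, 82.0])]
150 [283, 284, 304, 326, 338, 366] []
200 [284, 304, 305, 326, 337, 363] []
250 [296, 304, 305, 326, 334, 376] []
320 [308, 309, 323, 324, 325, 326] []
150 34 34 34 35 35 36 36 36 36 34 44 49 51 53 52 52 52 52 52 52 52 52 52 52 52 52 52 51 51 51 49 44 38 33 35 36 37 38 39 38 38 37 37 37 28 26 26 25 25 25 24 24 24 23 28 33 34 34 34 34 34 33 33 33 33 33 33 33 33 33
200 33 34 35 35 35 36 37 36 32 31 39 48 52 54 53 53 53 53 53 53 52 52 52 53 53 53 53 52 51 51 46 41 32 35 37 38 39 39 39 38 38 37 36 26 24 25 25 25 25 24 24 23 27 30 30 30 31 32 33 34 33 34 34 33 33 33 33 33 34 48
250 32 30 22 19 18 17 18 18 17 17 30 49 52 54 54 53 53 53 52 52 52 52 53 53 54 54 53 53 53 49 43 36 25 23 23 23 24 24 23 24 34 28 24 25 26 26 25 24 24 24 25 29 30 30 30 30 30 29 30 30 30 29 30 30 30 30 29 29 29 29
```

```bash
python3 -m jog '[[0,0,40,0,0,0],[0,0,40,0,0,0],[0,0,40,0,0,0],[0,0,35,0,0,0],[0,0,15,0,0,0]]' >/dev/null; python3 -m jog '[[0,0,5,0,0,0],[0,0,0,0,0,0],[0,0,0,0,0,0]]' ; python3 -m jog '[[0,0,0,0,0,0],[0,0,0,0,0,0],[0,0,0,0,0,0],[0,0,0,0,0,0],[0,0,0,0,0,0]]' 255 100; python3 -m jog '[[0,0,0,0,0,0],[0,0,0,0,0,0],[0,0,0,0,0,0],[0,0,0,0,0,0],[0,0,0,0,0,0]]'
```

```text
time_s: 5.6
eef_pos: [0.4936, -0.1035, 0.0763]
eef_rot: [0.0, 0.999, 0.043, 0.001]
ft_force: [-0.2, 0.1, 0.3]
opening: 0.0852
grip_force: 0.0
time_s: 6.1
eef_pos: [0.493, -0.1032, 0.0758]
eef_rot: [0.0, 0.999, 0.043, 0.0]
ft_force: [-1.1, 0.1, 1.1]
opening: 0.0178
grip_force: 97.6
time_s: 6.6
eef_pos: [0.493, -0.1032, 0.0758]
eef_rot: [0.0, 0.999, 0.043, 0.0]
ft_force: [-1.8, -0.6, 5.7]
opening: 0.0184
grip_force: 98.1
```

```bash
python3 -m jog '[[0,0,-10,0,0,0],[0,0,-40,0,0,0],[0,0,-50,0,0,0],[0,0,-50,0,0,0],[0,0,-50,0,0,0]]' >/dev/null; python3 -m jog '[[0,0,-20,0,0,-8],[0,0,0,0,0,-8],[0,0,0,0,0,-8],[0,0,0,0,0,-8],[0,0,0,0,0,-8]]' ;python3 -m jog '[[0,0,0,0,0,-8],[0,0,0,0,0,-8],[0,0,0,0,0,-8],[0,0,0,0,0,-8],[0,0,0,0,0,-7]]' ; python3 -m jog '[[0,0,0,0,0,0],[0,0,0,0,0,0],[0,0,0,0,0,0]]'
python3 - <<'E'
from h import *
go([.553,.09,.295],84)
P={n:viewer.camera_params(n) for n in("side","top")}
I={n:viewer.get_image(n) for n in P}
o={q:[] for q in("ring","hook_tip","pole")}
for n in P:
    for q in o:
        m=marks(n,q); print(n,q,[(np.round(u).tolist(),round(c,2)) for u,c in m[:2]])
        if m:o[q].append((P[n],m[0][0]))
for q in o:
    if len(o[q])==2: print(q,tri(o[q]))
a=cv2.resize(I["side"][150:250,190:290],(400,400),interpolation=2);b=cv2.resize(I["top"][150:250,210:310],(400,400),interpolation=2)
cv2.imwrite("pics/r1.png",np.hstack([a,b])[:,:,::-1])
E
```

```text
time_s: 7.6
eef_pos: [0.4923, -0.103, 0.2956]
eef_rot: [0.0, 0.923, 0.385, -0.0]
ft_force: [0.5, 0.2, -0.0]
opening: 0.0183
grip_force: 97.7
time_s: 8.1
eef_pos: [0.4923, -0.103, 0.2955]
eef_rot: [-0.0, 0.742, 0.671, -0.0]
ft_force: [-0.7, -0.6, -1.9]
opening: 0.0184
grip_force: 97.7
time_s: 8.4
eef_pos: [0.4926, -0.1031, 0.2954]
eef_rot: [0.0, 0.744, 0.668, -0.0]
ft_force: [-0.5, -0.3, -1.3]
opening: 0.0183
grip_force: 97.7
pos [ 492.6 -103.1  295.4] shift tool mm [198.5  39.1   0.3] in target axes [198.4  39.8   0.4] rot deg [-0.   0.  -0.2] J [ 0.53  0.2  -0.44  1.87  0.1   1.09 -0.06]
side ring [([224.0, 195.0], 0.68)]
side hook_tip [([312.0, 187.0], 0.73), ([338.0, 196.0], 0.16)]
side pole [([386.0, 163.0], 0.83), ([261.0, 275.0], 0.68)]
top ring [([242.0, 181.0], 0.75), ([318.0, 147.0], 0.43)]
top hook_tip [([311.0, 204.0], 0.83)]
top pole []
ring (array([0.57169793, 0.30146595, 0.29835963]), [0.3, 0.3])
hook_tip (array([0.51623162, 0.08586261, 0.28310502]), [1.1, 0.9])
```

View pics/r1.png

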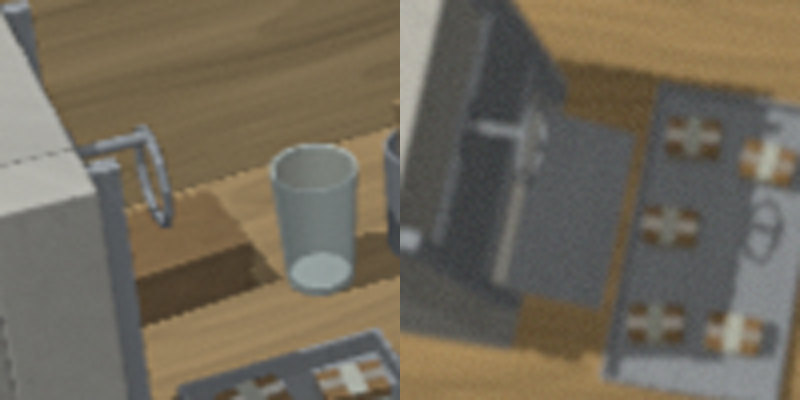

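The crops show the ring in side view as a thin ellipse centred near (228.5,194.5) px and hanging from its top stem. In the top view it is centred near (243,186). The hook pole is out of frame.

```bash
python3 - <<'E'
from h import *
P={n:viewer.camera_params(n) for n in("side","top")}
for a,b in [((228.5,194.5),(243.2,186)),((226.2,182.5),(242.5,178)),((230.7,206),(244.5,194))]:
    X,e=tri([(P["side"],a),(P["top"],b)]);print(np.round(X*1000),e)
for X in [(.572,.296,.298),(.572,.296,.327),(.572,.296,.269)]: print([np.round(proj(P[n],X),1) for n in P])
E
```

```text
[554. 296. 308.] [0.7, 0.6]
[572. 294. 333.] [0.1, 0.1]
[536. 297. 284.] [1.8, 1.5]
[array([226.8, 194.5]), array([244.1, 180.8])]
[array([225.5, 184.7]), array([242. , 178.2])]
[array([228. , 204.1]), array([246.1, 183.2])]
```

```bash
python3 -m jog '[[40,6,-2,0,0,0],[40,6,-2,0,0,0],[40,6,-1,0,0,0],[40,6,0,0,0,0],[0,0,0,0,0,0]]' ; python3 -m jog '[[0,0,0,0,0,0],[0,0,0,0,0,0]]'>/dev/null
python3 - <<'E'
from h import *
go([.535,.054,.3],84)
P={n:viewer.camera_params(n) for n in("side","top")}
I={n:viewer.get_image(n) for n in P}
for q in("ring","hook_tip"):
    o=[]
    for n in P:
        m=marks(n,q); o.append((P[n],m[0][0])) if m else 0; print(n,q,[(np.round(u,1).tolist(),round(c,2)) for u,c in m[:2]])
    if len(o)==2: print(tri(o))
a=cv2.resize(I["side"][165:225,200:250],(400,480),interpolation=2);b=cv2.resize(I["top"][160:220,225:275],(400,480),interpolation=2)
cv2.imwrite("pics/r2.png",np.hstack([a,b])[:,:,::-1])
E
```

```text
time_s: 9.3
eef_pos: [0.534, 0.0603, 0.3007]
eef_rot: [-0.001, 0.741, 0.672, 0.002]
ft_force: [-0.1, -0.4, -1.2]
opening: 0.0182
grip_force: 97.8
pos [533.5  52.2 300. ] shift tool mm [1.9 1.3 0. ] in target axes [1.9 1.3 0. ] rot deg [-0.   0.  -0.2] J [ 0.28  0.27 -0.53  1.79  0.15  1.12 -0.4 ]
side ring [([226.6, 195.1], 0.76), ([378.2, 233.3], 0.54)]
top ring [([244.6, 182.6], 0.77)]
(array([0.56774851, 0.29581764, 0.29796391]), [0.9, 0.8])
side hook_tip [([250.4, 196.6], 0.77)]
top hook_tip [([262.1, 186.6], 0.83)]
(array([0.56107242, 0.24093465, 0.27983008]), [0.8, 0.7])
```

View pics/r2.png

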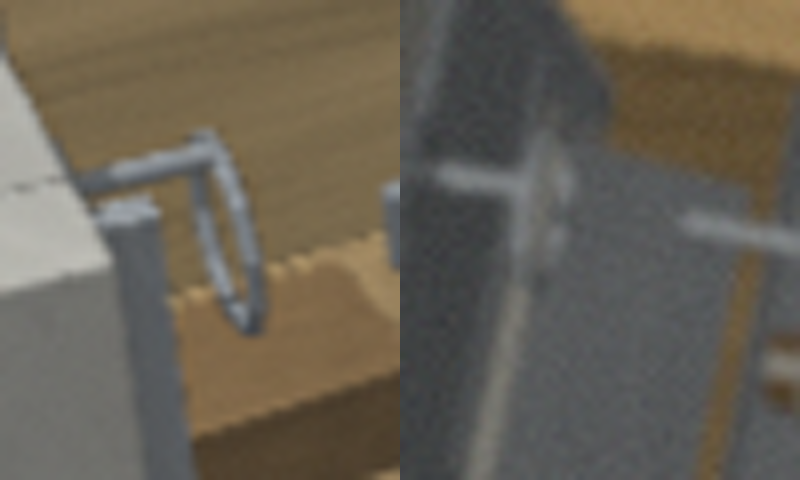

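Ring centre is about (243,184) in the top view and (228,194) in the side view. The rod points straight at it, with its tip 55 mm short and about 18 mm below ring centre, so both clear the rim. I'll advance 76 mm.

```bash
python3 -m jog '[[20,0,0,0,0,0],[20,0,0,0,0,0],[15,1,0,0,0,0],[12,0,0,0,0,0],[9,0,0,0,0,0]]' ; python3 -m jog '[[0,0,0,0,0,0],[0,0,0,0,0,0]]'
python3 - <<'E'
from h import *
P={n:viewer.camera_params(n) for n in("side","top")}
I={n:viewer.get_image(n) for n in P}
for q in("ring","hook_tip"):
    o=[]
    for n in P:
        m=marks(n,q); o.append((P[n],m[0][0])) if m else 0; print(n,q,[(np.round(u,1).tolist(),round(c,2)) for u,c in m[:2]])
    if len(o)==2: print(tri(o))
a=cv2.resize(I["side"][165:225,200:250],(400,480),interpolation=2);b=cv2.resize(I["top"][160:220,225:275],(400,480),interpolation=2)
cv2.imwrite("pics/r3.png",np.hstack([a,b])[:,:,::-1])
E
```

```text
time_s: 10.3
eef_pos: [0.5428, 0.1293, 0.3003]
eef_rot: [-0.0, 0.744, 0.668, 0.0]
ft_force: [0.3, -0.4, -1.3]
opening: 0.0185
grip_force: 97.8
time_s: 10.5
eef_pos: [0.5427, 0.129, 0.3003]
eef_rot: [0.0, 0.744, 0.669, 0.0]
ft_force: [0.1, -0.0, -1.4]
opening: 0.0185
grip_force: 97.8
side ring [([275.0, 253.4], 0.69), ([229.2, 198.3], 0.68)]
top ring [([243.1, 184.2], 0.69)]
(array([0.53837952, 0.26965591, 0.15829589]), [30.5, 23.8])
side hook_tip [([219.6, 204.3], 0.65), ([373.4, 257.1], 0.47)]
top hook_tip [([235.9, 186.6], 0.81)]
(array([0.55475013, 0.3219715 , 0.28790716]), [0.3, 0.2])
```

View pics/r3.png

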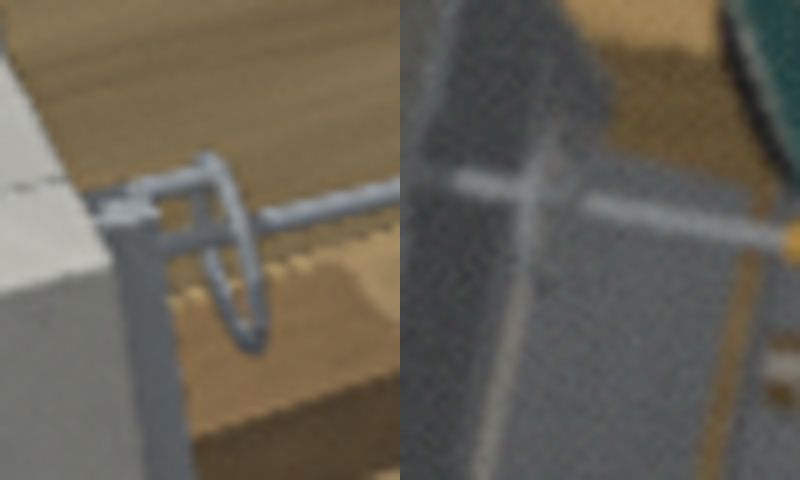

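The rod now passes through the ring at about its middle, (250,225) in the side crop, with the hook behind the ring. Next I pull down, watching force.

```bash
python3 -m jog '[[0,0,10,0,0,0],[0,0,15,0,0,0],[0,0,15,0,0,0],[0,0,12,0,0,0],[0,0,12,0,0,0]]' ; python3 -m jog '[[0,0,12,0,0,0],[0,0,12,0,0,0],[0,0,12,0,0,0],[0,0,10,0,0,0],[0,0,8,0,0,0]]'; python3 -m jog '[[0,0,6,0,0,0],[0,0,0,0,0,0],[0,0,0,0,0,0]]'
python3 - <<'E'
from h import *
P={n:viewer.camera_params(n) for n in("side","top")}
I={n:viewer.get_image(n) for n in P}
for q in("ring","hook_tip"):
    o=[]
    for n in P:
        m=marks(n,q); o.append((P[n],m[0][0])) if m else 0; print(n,q,[(np.round(u,1).tolist(),round(c,2)) for u,c in m[:2]])
    if len(o)==2: print(tri(o))
a=cv2.resize(I["side"][170:260,190:290],(500,450),interpolation=2)
cv2.imwrite("pics/r4.png",a[:,:,::-1])
E
```

```text
time_s: 11.3
eef_pos: [0.5426, 0.1289, 0.2349]
eef_rot: [-0.0, 0.744, 0.668, -0.0]
ft_force: [0.7, -0.1, 1.0]
opening: 0.0182
grip_force: 98.1
time_s: 11.8
eef_pos: [0.5426, 0.1288, 0.1813]
eef_rot: [-0.0, 0.744, 0.668, -0.0]
ft_force: [0.9, -0.6, 0.5]
opening: 0.0188
grip_force: 98.0
time_s: 12.1
eef_pos: [0.5424, 0.1288, 0.1761]
eef_rot: [-0.0, 0.744, 0.669, -0.0]
ft_force: [0.7, -0.6, -1.2]
opening: 0.019
grip_force: 97.8
side ring [([229.1, 231.2], 0.59), ([275.9, 297.4], 0.43)]
top ring [([248.3, 192.5], 0.66), ([277.3, 206.0], 0.66)]
(array([0.56047468, 0.30431775, 0.19312585]), [0.6, 0.5])
side hook_tip [([224.7, 243.8], 0.75), ([423.0, 227.4], 0.73)]
top hook_tip [([243.3, 191.4], 0.72)]
(array([0.56739708, 0.3245182 , 0.15668346]), [1.9, 1.5])
```

View pics/r4.png

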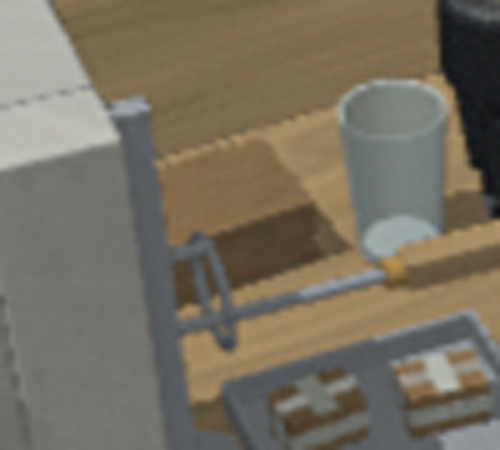

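The rod bears on the bottom of the ring at (225,310) and the sash is most of the way down. I'll press on to the stop.

```bash
for i in 1 2 3; do :; done; python3 -m jog '[[0,0,3,0,0,0],[0,0,0,0,0,0]]' | grep -E "pos|ft"; python3 -m jog '[[0,0,3,0,0,0],[0,0,0,0,0,0]]'| grep -E "pos|ft"; python3 -m jog '[[0,0,3,0,0,0],[0,0,0,0,0,0]]'| grep -E "pos|ft"
```

```text
eef_pos: [0.5429, 0.1289, 0.1732]
ft_force: [1.3, -0.5, 0.4]
eef_pos: [0.5429, 0.129, 0.1701]
ft_force: [0.2, 0.8, 1.4]
eef_pos: [0.5431, 0.129, 0.1675]
ft_force: [-1.1, -1.9, 4.7]
```

```bash
python3 -m jog '[[0,0,3,0,0,0],[0,0,0,0,0,0],[0,0,0,0,0,0]]' | grep -E "pos|ft"; python3 -m jog '[[0,0,3,0,0,0],[0,0,0,0,0,0],[0,0,0,0,0,0],[0,0,0,0,0,0]]'| grep -E "pos|ft"
python3 - <<'E'
from h import *
P={n:viewer.camera_params(n) for n in("side","top")}
I={n:viewer.get_image(n) for n in P}
for q in("ring","hook_tip"):
    o=[]
    for n in P:
        m=marks(n,q); o.append((P[n],m[0][0])) if m else 0
    if len(o)==2: print(q,tri(o))
a=cv2.resize(I["side"][170:260,190:290],(500,450),interpolation=2)
cv2.imwrite("pics/r5.png",a[:,:,::-1])
E
```

```text
eef_pos: [0.5429, 0.1295, 0.1646]
ft_force: [-0.8, -0.7, 4.3]
eef_pos: [0.543, 0.1294, 0.1615]
ft_force: [-0.5, 1.2, 4.5]
ring (array([0.57417921, 0.29536156, 0.18171565]), [0.8, 0.6])
hook_tip (array([0.5498628 , 0.32562048, 0.16227978]), [3.0, 2.3])
```

View pics/r5.png

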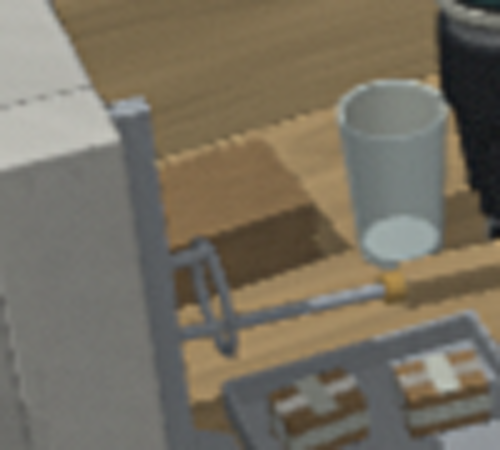

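The ring bottom barely moved (2–3 mm) over the last presses and the force stays at about 6 N against the 2 N needed, so the sash is on its stop. I'll raise the hook to mid-ring and withdraw.

```bash
python3 -m jog '[[0,0,-11,0,0,0],[0,0,-11,0,0,0],[0,0,-11,0,0,0],[0,0,0,0,0,0]]' | grep -E "pos|ft"; python3 -m jog '[[-10,0,0,0,0,0],[-20,0,0,0,0,0],[-20,0,0,0,0,0],[-25,0,0,0,0,0],[-25,0,0,0,0,0]]'| grep -E "pos|ft"; python3 -m jog '[[-20,0,-10,0,0,0],[0,0,0,0,0,0],[0,0,0,0,0,0]]'| grep -E "pos|ft"
python3 - <<'E'
from h import *
go([.4925,-.103,.25],4.5)
P={n:viewer.camera_params(n) for n in("side","top")}
I={n:viewer.get_image(n) for n in P}
for q in("ring","hook_tip"):
    o=[]
    for n in P:
        m=marks(n,q); o.append((P[n],m[0][0])) if m else 0
    if len(o)==2: print(q,tri(o))
p=P["side"]
print([np.round(proj(p,(x,.296,.2)),1) for x in(.554,.56,.568)])
a=cv2.resize(I["side"][170:270,190:330],(770,550),interpolation=2)
cv2.imwrite("pics/r6.png",a[:,:,::-1])
E
```

```text
eef_pos: [0.5435, 0.1288, 0.196]
ft_force: [-0.9, 0.3, -1.5]
eef_pos: [0.5312, 0.0276, 0.1936]
ft_force: [0.4, 0.2, -1.3]
eef_pos: [0.5296, 0.0088, 0.204]
ft_force: [0.4, 0.7, -1.3]
pos [529.6   8.8 204. ] shift tool mm [-115.1  -24.8  -46. ] in target axes [-45.7 108.5 -46. ] rot deg [-0.   0.  79.3] J [ 0.34  0.37 -0.51  1.91  0.22  0.92 -0.38]
ring (array([0.56951371, 0.29916846, 0.19473918]), [0.7, 0.5])
hook_tip (array([0.54458048, 0.19928454, 0.19564156]), [0.7, 0.6])
[array([233.4, 229.6]), array([232.5, 228.3]), array([231.3, 226.7])]
```

View pics/r6.png

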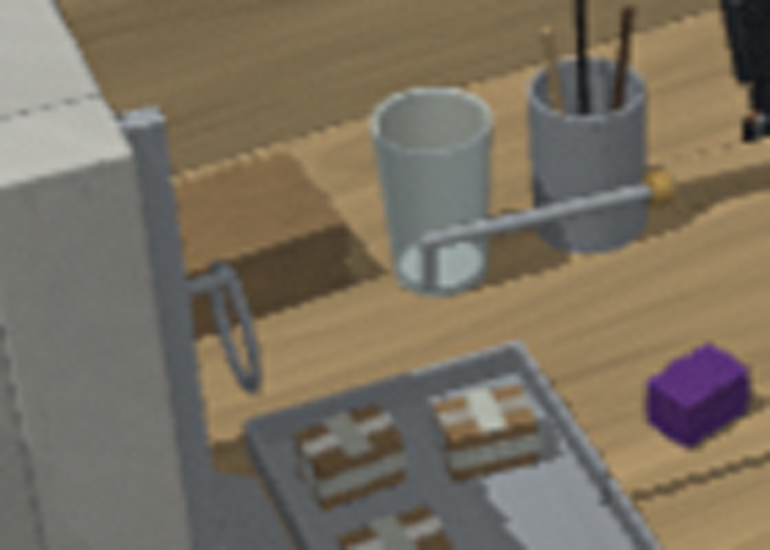

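The ring is now at (237,327) in the crop, matching the projection for ring height 200 mm, so the sash is down and the hook is clear. The pole is about 4° nose-up, so I'll level it on the way back to the stand.

```bash
python3 -m jog '[[0,0,-46,0,0,0],[0,0,0,0,0,8.5],[0,0,0,0,0,8.5],[0,0,0,0,0,8.5],[0,0,0,0,0,8.5]]' >/dev/null; python3 -m jog '[[0,0,0,0,0,8.5],[0,0,0,0,0,8.5],[0,0,0,0,0,8.5],[0,0,0,0,0,8.5],[0,0,0,0,0,8.5]]'>/dev/null; python3 -m jog '[[0,0,0,0,0,3],[-23,40,0,0,0,0],[-23,40,0,0,0,0],[0,28,0,0,-3.5,0],[0,0,0,0,0,0]]' | grep -E "pos|ft"; python3 -m jog '[[0,0,0,0,0,0],[0,0,0,0,0,0],[0,0,0,0,0,0]]' | grep -E "pos|ft"
python3 - <<'E'
from h import *
go([.493,-.103,.15],4.9)
P={n:viewer.camera_params(n) for n in("side","top","wrist")}
I={n:viewer.get_image(n) for n in P}
o=[]
for n in ("side","top"):
    m=marks(n,"hook_tip"); o.append((P[n],m[0][0])) if m else 0
print("hook",tri(o))
print([(u,c,np.round(onz(P["wrist"],u,.082),3)) for u,c in marks("wrist","rest")])
cv2.imwrite("pics/w3.png",I["wrist"][:,:,::-1])
E
```

```text
eef_pos: [0.4927, -0.1059, 0.2502]
ft_force: [0.1, 0.2, -1.5]
eef_pos: [0.4924, -0.1002, 0.2502]
ft_force: [-0.3, -0.7, -0.9]
pos [ 492.4 -100.2  250.2] shift tool mm [  6.5   2.9 100. ] in target axes [  0.3   2.8 100.2] rot deg [-0.   3.5 -0.4] J [ 0.32  0.26 -0.23  1.9   0.08  1.05 -1.43]
hook (array([0.17871247, 0.35944119, 0.5       ]), [0.0])
[]
```

View pics/w3.png

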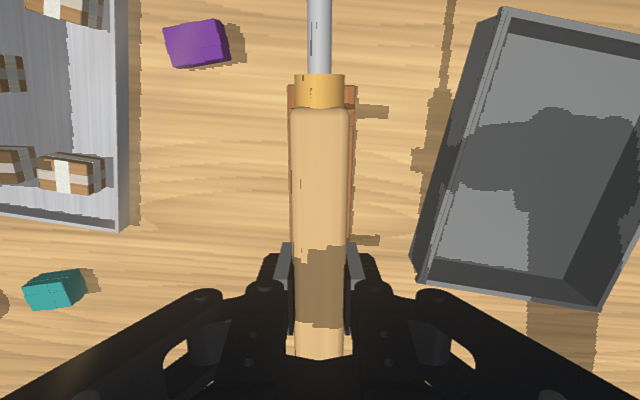

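```bash
python3 -m jog '[[3,3,40,0,0,0],[2,0,35,0,0,0],[2,0,25,0,0,0],[0,0,0,0,0,0.4],[0,0,0,0,0,0]]' | grep -E "pos|ft|rot"
python3 - <<'E'
from h import *
go([.493,-.1032,.0765],4.9)
P={n:viewer.camera_params(n) for n in("side","top")}
I={n:viewer.get_image(n) for n in P}
o=[]
for n in P:
    m=marks(n,"hook_tip"); o.append((P[n],m[0][0])) if m else 0; print(m[:1])
print("hook",tri(o) if len(o)>1 else o)
b=cv2.resize(I["side"][170:270,310:430],(720,600),interpolation=2)
cv2.imwrite("pics/s3.png",b[:,:,::-1])
E
```

```text
eef_pos: [0.4938, -0.1045, 0.1504]
eef_rot: [0.001, 0.999, 0.035, -0.031]
ft_force: [2.0, -0.4, -0.6]
pos [ 493.8 -104.5  150.4] shift tool mm [ 3.8 -1.4 73.8] in target axes [-0.7 -1.4 73.9] rot deg [-0.   3.5 -0.9] J [ 0.31  0.39 -0.21  1.98  0.12  0.84 -1.47]
[(array([331.5, 186. ]), 0.9)]
[(array([277. , 207.7]), 0.65)]
hook (array([0.44543952, 0.13534269, 0.3605092 ]), [24.1, 20.3])
```

View pics/s3.png

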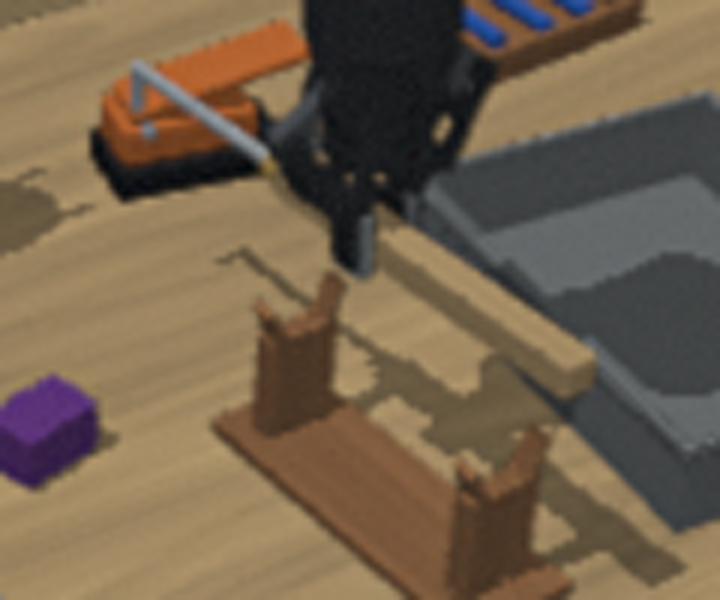

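The pole is directly above the two notches. The bend shows at crop (138,68) and the handle's rear end at about (578,372). I'll check pitch by projection.

```bash
python3 - <<'E'
from h import *
p=viewer.camera_params("side"); print("seen bend",(310+138/6,170+68/6),"rear face centre",(310+580/6,170+373/6))
for t in (-3,0,3):
    a=np.deg2rad(t); d=np.array([np.cos(a)*np.cos(np.deg2rad(4.2)),np.cos(a)*np.sin(np.deg2rad(4.2)),np.sin(a)])
    c=np.array([.4938,-.1045,.1580]); print(t,proj(p,c+d*.193).round(1),proj(p,c-d*.142).round(1))
E
```

```text
seen bend (333.0, 181.33333333333334) rear face centre (406.6666666666667, 232.16666666666666)
-3 [332.1 182.1] [406.8 231.4]
0 [332.2 179.4] [406.6 233.7]
3 [332.3 176.7] [406.2 235.8]
```

```bash
python3 -m jog '[[0,0,0,0,2,-0.8],[0,-1,30,0,0,0],[1,0,25,0,0,0],[0,0,12,0,0,0],[0,0,0,0,0,0]]' | grep -E "pos|ft|rot"; python3 -m jog '[[0,0,4,0,0,0],[0,0,2,0,0,0],[0,0,0,0,0,0]]' | grep -E "pos|ft|rot"
```

```text
eef_pos: [0.492, -0.1036, 0.0823]
eef_rot: [0.0, 0.999, 0.042, -0.014]
ft_force: [-0.7, 0.6, -0.4]
eef_pos: [0.493, -0.1037, 0.0777]
eef_rot: [0.001, 0.999, 0.042, -0.012]
ft_force: [1.2, 0.9, -1.4]
```

```bash
python3 -m jog '[[0,0,1,0,0,0],[0,0,0,0,0,0],[0,0,0,0,0,0]]' | grep -E "pos|ft|rot"; python3 -m jog '[[0,0,0,0,0,0],[0,0,0,0,0,0],[0,0,0,0,0,0],[0,0,0,0,0,0],[0,0,0,0,0,0]]' 0 | grep -E "pos|ft|open";  python3 -m jog '[[0,0,-30,0,1.4,0],[0,0,-45,0,0,0],[0,0,-50,0,0,0],[0,0,-50,0,0,0],[0,0,0,0,0,0]]' | grep -E "pos|ft|open"; python3 -m jog '[[0,0,0,0,0,0],[0,0,0,0,0,0]]' | grep -E "pos"
python3 - <<'E'
from h import *
go([.535,.17,.26],84)
p=viewer.camera_params("wrist"); im=viewer.get_image("wrist")
cv2.imwrite("pics/w4.png",im[:,:,::-1])
for q in("pole","rest"):print([(np.round(u),c,np.round(onz(p,u,.082),3)) for u,c in marks("wrist",q)[:2]])
p=viewer.camera_params("side"); viewer.get_image("side"); print(marks("side","hook_tip")[:1],proj(p,(.6836,-.0905,.054)))
E
```

```text
eef_pos: [0.4929, -0.1035, 0.0764]
eef_rot: [0.0, 0.999, 0.042, -0.013]
ft_force: [0.7, 1.9, 0.7]
eef_pos: [0.4924, -0.1037, 0.076]
ft_force: [-0.6, 0.9, -0.0]
opening: 0.0856
eef_pos: [0.4975, -0.1041, 0.258]
ft_force: [0.7, 0.6, 0.1]
opening: 0.0857
eef_pos: [0.4926, -0.1035, 0.2499]
pos [ 492.6 -103.5  249.9] shift tool mm [  65.1 -269.1  -10.2] in target axes [276.5  13.6 -10.1] rot deg [ -0.2   0.2 -79.2] J [ 0.35  0.23 -0.24  1.93  0.07  0.99 -1.41]
[(array([319., 217.]), 0.98, array([ 0.463, -0.106,  0.082]))]
[(array([314., 210.]), 0.69, array([ 0.468, -0.102,  0.082])), (array([519., 178.]), 0.37, array([ 0.513, -0.28 ,  0.082]))]
[(array([331.3, 204.1]), 0.69)] [331.88802176 206.513829  ]
```

View pics/w4.png

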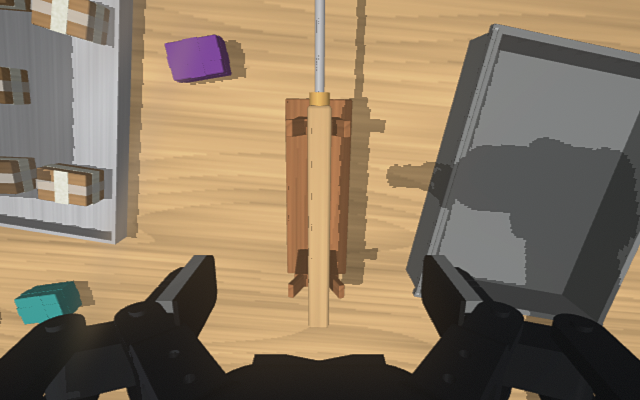

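The pole lies back in both notches, handle from (318,325) to ferrule (319,95), hook end up, matching its first position. Next, the cartons: I'll go over the tray and measure each from two heights.

```bash
python3 -m jog '[[0,0,-10,0,0,-8.5],[0,0,-10,0,0,-8.5],[0,0,-10,0,0,-8.5],[0,0,-10,0,0,-8.5],[0,0,-10,0,0,-8.5]]' >/dev/null; python3 -m jog '[[0,0,0,0,0,-8.5],[0,0,0,0,0,-8.5],[0,0,0,0,0,-8.5],[0,0,0,0,0,-8.5],[0,0,0,0,0,-2.5]]' >/dev/null; python3 -m jog '[[40,7,0,0,0,0],[40,7,0,0,0,0],[40,7,0,0,0,0],[40,6,0,0,0,0],[7,0,0,0,0,0]]' >/dev/null;  python3 -m jog '[[0,0,0,0,0,0],[0,0,0,0,0,0],[0,0,0,0,0,0]]' | grep -E "pos"
cat >> h.py <<'E'
def cartons(cam="wrist"):
    p=viewer.camera_params(cam); im=viewer.get_image(cam)
    out=[]
    for d in viewer.cut_out(cam,"carton"):
        m=d["mask"].astype(np.uint8)
        sat=cv2.mean(cv2.cvtColor(im,cv2.COLOR_RGB2HSV),mask=m)
        out.append((np.array(d["point"])[::-1],d["confidence"],m,[round(x) for x in sat[:3]]))
    mk=marks(cam,"carton")
    return p,im,out,mk
def boxfit(p,m,zb=.004,zt=.036,L=.05,W=.034,x0=None):
    """fit upright carton (x,y,yaw) to mask silhouette by IoU"""
    from scipy.optimize import minimize
    ys,xs=np.nonzero(m); c=onz(p,(xs.mean(),ys.mean()),(zb+zt)/2)[:2]
    S=4; x0_,y0_=xs.min()-10,ys.min()-10; w,h=xs.max()+10-x0_,ys.max()+10-y0_
    M=cv2.resize(m[max(y0_,0):y0_+h,max(x0_,0):x0_+w],None,fx=S,fy=S,interpolation=0)
    off=np.array([max(x0_,0),max(y0_,0)])
    def f(v):
        c,s=np.cos(v[2]),np.sin(v[2]); q=[]
        for a in(-1,1):
            for b in(-1,1):
                for z in(zb,zt): q.append((proj(p,[v[0]+a*L/2*c-b*W/2*s,v[1]+a*L/2*s+b*W/2*c,z])-off+.5)*S)
        I=np.zeros_like(M); cv2.fillConvexPoly(I,cv2.convexHull(np.array(q,np.float32)).astype(np.int32),1)
        return -(I&M).sum()/((I|M).sum()+1)
    best=None
    for yaw in np.deg2rad([60,84,108]):
        r=minimize(f,[c[0],c[1],yaw],method="Nelder-Mead",options=dict(initial_simplex=np.array([[c[0],c[1],yaw],[c[0]+.01,c[1],yaw],[c[0],c[1]+.01,yaw],[c[0],c[1],yaw+.2]]),xatol=2e-4,fatol=1e-4))
        if best is None or r.fun<best.fun: best=r
    return best.x*np.array([1000,1000,180/np.pi]),-best.fun
E
python3 - <<'E'
from h import *
go([.537,.06,.3],84)
p,im,out,mk=cartons()
for u,c,m,h in out: 
    v,s=boxfit(p,m); print(u,round(c,2),"hsv",h,"area",m.sum(),"fit",v.round(1),round(s,2))
print([(u.round(),round(c,2),onz(p,u,.004).round(3)) for u,c in mk])
r=viewer.cut_out("wrist","catch_tray")
if r:
    c=max(cv2.findContours(r[0]["mask"].astype(np.uint8),0,2)[0],key=cv2.contourArea)
    print([onz(p,uv,.024)[:2].round(3).tolist() for uv in cv2.approxPolyDP(cv2.convexHull(c),5,True)[:,0].astype(float)])
E
```

```text
eef_pos: [0.5384, 0.0575, 0.3006]
pos [538.4  57.5 300.6] shift tool mm [ 2.3 -1.6  0.6] in target axes [ 2.3 -1.6  0.6] rot deg [-0.1  0.1 -0.4] J [ 0.25  0.28 -0.5   1.78  0.15  1.13 -0.41]
[99.5 56.4] 0.98 hsv [74, 75, 127] area 2421 fit [337.7 216.7  94.7] -303980358475208.25
[235.6  79.2] 0.89 hsv [20, 65, 167] area 1661 fit [459.4 177.6  -7. ] -447606135924234.2
[396.1  14.9] 0.82 hsv [21, 55, 120] area 1389 fit [656.  193.5  58.7] -527803836157640.75
[312.5  14.7] 0.72 hsv [21, 58, 122] area 1071 fit [551.3 210.7 173.6] -554239223438678.4
[385.7  79.3] 0.67 hsv [20, 64, 173] area 1707 fit [634.9 152.2  86.9] -459171207091888.75
[232.   18.9] 0.62 hsv [21, 52, 120] area 1466 fit [474.4 215.5  75.9] -486849935964886.2
[366.5 186.5] 0.56 hsv [136, 129, 131] area 1375 fit [610.4  37.8  86.9] -508230771261558.94
[(array([394.,  12.]), 0.92, array([0.641, 0.216, 0.004])), (array([312.,   6.]), 0.91, array([0.55 , 0.232, 0.004])), (array([238.,  83.]), 0.84, array([0.453, 0.161, 0.004])), (array([381.,  83.]), 0.83, array([0.621, 0.142, 0.004])), (array([106.,  60.]), 0.8, array([0.307, 0.203, 0.004])), (array([235.,  17.]), 0.71, array([0.463, 0.231, 0.004]))]h.py:48: RuntimeWarning: overflow encountered in scalar negative
  return -(I&M).sum()/((I|M).sum()+1)
```

```bash
sed -i 's/return -(I&M).sum()/return -float((I\&M).sum())/' h.py; python3 -m jog '[[35,0,0,0,0,0],[35,-3,0,0,0,0],[0,0,0,0,0,0],[0,0,0,0,0,0],[0,0,0,0,0,0]]' | grep -E "pos"
cat > look.py <<'E'
from h import *
import sys
p,im,out,mk=cartons()
for u,c,m,h in out: 
    if m[0].any() or h[0]>40: print("edge/lookalike",u.round(),h); continue
    v,s=boxfit(p,m); print(u.round(),round(c,2),"hsv",h,"fit",v.round(1),round(s,2))
print("marks",[(u.round().tolist(),round(c,2),(onz(p,u,.004)[:2]*1000).round().tolist()) for u,c in mk])
E
python3 - <<'E'
exec(open("look.py").read())
go([.545,.13,.3],84)
r=viewer.cut_out("wrist","catch_tray")
if r:
    c=max(cv2.findContours(r[0]["mask"].astype(np.uint8),0,2)[0],key=cv2.contourArea)
    print([onz(p,uv,.024)[:2].round(3).tolist() for uv in cv2.approxPolyDP(cv2.convexHull(c),5,True)[:,0].astype(float)])
E
```

```text
eef_pos: [0.5432, 0.128, 0.3008]
[242. 145.] 0.91 hsv [20, 63, 168] fit [457.1 159.7  85.2] 0.96
[396.  77.] 0.88 hsv [20, 61, 127] fit [641.6 214.9  90.3] 0.96
[237.  80.] 0.81 hsv [20, 61, 127] fit [461.3 232.6  93. ] 0.96
edge/lookalike [366. 241.] [135, 128, 132]
edge/lookalike [112. 121.] [84, 119, 129]
[523. 396.] 0.69 hsv [11, 188, 215] fit [ 806.9 -277.7   73.3] 0.93
[385. 147.] 0.6 hsv [20, 64, 176] fit [621.7 142.   79. ] 0.96
marks [([122.0, 122.0], 0.95, [311.0, 203.0]), ([239.0, 81.0], 0.92, [461.0, 234.0]), ([365.0, 237.0], 0.88, [593.0, 22.0]), ([394.0, 77.0], 0.79, [641.0, 218.0]), ([247.0, 141.0], 0.72, [458.0, 163.0]), ([314.0, 73.0], 0.69, [550.0, 233.0]), ([381.0, 146.0], 0.55, [622.0, 139.0])]
pos [543.3 128.1 300.9] shift tool mm [2.1 1.5 0.9] in target axes [2.1 1.5 0.9] rot deg [-0.1  0.  -0.3] J [ 0.14  0.31 -0.53  1.74  0.17  1.14 -0.55]
[[0.694, 0.253], [0.68, 0.091], [0.394, 0.118], [0.409, 0.281]]
```

```bash
python3 -m jog '[[14,37,45,0,0,5],[14,37,45,0,0,0],[0,0,30,0,0,0],[0,0,20,0,0,0],[0,0,0,0,0,0]]' 106 40 >/dev/null;python3 -m jog '[[0,0,0,0,0,0],[0,0,0,0,0,0],[0,0,0,0,0,0]]' | grep -E "pos|open"
python3 look.py; python3 - <<'E'
from h import *
go([.6217,.142,.021],79)
E
```

```text
eef_pos: [0.6082, 0.1433, 0.1775]
opening: 0.0501
[139. 203.] 0.95 hsv [20, 55, 166] fit [456.8 159.9  85.6] 0.97
[335. 189.] 0.69 hsv [20, 62, 197] fit [621.7 142.3  78.6] 0.97
[226.  93.] 0.68 hsv [20, 61, 140] fit [554.1 228.7  88.4] 0.97
[340.  91.] 0.64 hsv [20, 61, 146] fit [641.6 215.   90.8] 0.97
edge/lookalike [326. 310.] [140, 125, 102]
[120. 117.] 0.59 hsv [21, 56, 133] fit [461.3 232.6  92.7] 0.97
edge/lookalike [  4. 196.] [70, 78, 95]
marks [([155.0, 199.0], 0.86, [458.0, 158.0]), ([327.0, 299.0], 0.86, [594.0, 26.0]), ([340.0, 95.0], 0.84, [642.0, 215.0]), ([336.0, 182.0], 0.83, [624.0, 141.0]), ([130.0, 115.0], 0.67, [462.0, 234.0]), ([234.0, 97.0], 0.59, [553.0, 231.0])]
pos [607.8 143.1 176.8] shift tool mm [  1.6  13.9 155.8] in target axes [  1.5  13.9 155.8] rot deg [-0.  -0.  -0.2] J [ 0.05  0.55 -0.46  1.7   0.29  0.96 -0.71]
```

Two camera heights agree to within 1 mm, so the carton poses and heights are confirmed. Grasping the first one.

```bash
python3 -m jog '[[1,14,40,0,0,0],[0,0,40,0,0,0],[0,0,40,0,0,0],[0,0,26,0,0,0],[0,0,10,0,0,0]]' >/dev/null; python3 -m jog '[[0,0,0,0,0,0],[0,0,0,0,0,0]]' | grep -E "pos|ft"; python3 -m jog '[[0,0,0,0,0,0],[0,0,0,0,0,0],[0,0,0,0,0,0],[0,0,0,0,0,0]]' 255 25 | grep -E "pos|ft|open|grip"; python3 -m jog '[[0,0,-10,0,0,0],[0,0,-40,0,0,0],[0,0,-50,0,0,0],[0,0,-40,0,0,0],[0,0,0,0,0,0]]' | grep -E "pos|ft|open|grip"
python3 - <<'E'
from h import *
go([.5,-.25,.2],79)
E
```

```text
eef_pos: [0.6221, 0.1419, 0.0212]
ft_force: [0.5, -0.5, 0.5]
eef_pos: [0.6224, 0.1418, 0.0218]
ft_force: [-0.6, -0.6, 7.3]
opening: 0.0337
grip_force: 25.9
eef_pos: [0.6248, 0.1429, 0.1672]
ft_force: [0.2, -0.3, -0.4]
opening: 0.0334
grip_force: 25.3
pos [624.8 142.9 167.2] shift tool mm [-409.5  -45.8  -35.1] in target axes [-409.5  -47.6  -32.8] rot deg [ 0.5 -0.3 -0.2] J [ 0.05  0.58 -0.46  1.67  0.3   0.95 -0.71]
```

```bash
python3 -m jog '[[-20,0,-40,0,0,0],[-45,-2,-40,0,0,0],[-49,-2,0,0,0,0],[-49,-2,0,0,0,0],[-49,-2,0,0,0,0]]' >/dev/null; python3 -m jog '[[-49,-2,0,0,0,0],[-49,-2,0,0,0,0],[-49,-2,0,0,0,0],[-49,-2,0,0,0,0],[-49,-2,0,0,0,0]]' >/dev/null;  python3 -m jog '[[-49,-3,0,0,0,0],[-49,-3,0,0,0,0],[-35,-3,0,0,0,0],[0,0,0,0,0,0],[0,0,0,0,0,0]]' | grep -E "pos|ft|open|grip"; python3 -m jog '[[0,0,0,0,0,0],[0,0,0,0,0,0]]'  | grep -E "pos|ft|open|grip"
python3 - <<'E'
from h import *
go([.486,-.333,.1],84)
ps={n:viewer.camera_params(n) for n in("wrist","top","side")}
for n,p in ps.items():
    im=viewer.get_image(n)
    print(n,"mark",[(u.round(),round(c,2),onz(p,u,0)[:2].round(3)) for u,c in marks(n,"tote")[:1]])
    r=viewer.cut_out(n,"tote")
    if r:
        m=r[0]["mask"].astype(np.uint8); c=max(cv2.findContours(m,0,2)[0],key=cv2.contourArea); print(c.min((0,1)),c.max((0,1)))
        np.save(f"tote_{n}.npy",m)
        a=cv2.approxPolyDP(cv2.convexHull(c),4,True)[:,0].astype(float); print([(uv.tolist(),onz(p,uv,.06)[:2].round(3).tolist()) for uv in a])
    if n=="wrist": cv2.imwrite("pics/tote_w.png",im[:,:,::-1])
E
```

```text
eef_pos: [0.4812, -0.425, 0.2326]
ft_force: [-0.1, 0.8, -0.3]
opening: 0.0333
grip_force: 25.3
eef_pos: [0.4831, -0.4227, 0.2333]
ft_force: [0.8, -0.9, -0.2]
opening: 0.0339
grip_force: 25.3
pos [ 483.1 -422.7  233.3] shift tool mm [ 88.6 -14.1 133.4] in target axes [ 89.6  -6.5 133.3] rot deg [-0.1 -0.  -5. ] J [ 0.91  0.49 -0.34  1.61  0.18  1.07  0.33]
wrist mark [(array([316.,  77.]), 0.8, array([ 0.499, -0.328]))]
[141   0] [475 209]
[([475.0, 0.0], [0.633, -0.301]), ([469.0, 183.0], [0.617, -0.448]), ([183.0, 208.0], [0.356, -0.421]), ([141.0, 0.0], [0.374, -0.25])]
top mark [(array([425., 236.]), 0.86, array([ 0.483, -0.34 ]))]
[394 192] [460 273]
[([404.0, 192.0], [0.634, -0.243]), ([459.0, 201.0], [0.614, -0.447]), ([452.0, 272.0], [0.354, -0.421]), ([394.0, 263.0], [0.371, -0.214])]
side mark [(array([423., 224.]), 0.82, array([ 0.508, -0.342]))]
[379 186] [478 256]
[([380.0, 198.0], [0.636, -0.252]), ([429.0, 186.0], [0.608, -0.446]), ([478.0, 226.0], [0.358, -0.42]), ([475.0, 238.0], [0.32, -0.368]), ([421.0, 256.0], [0.341, -0.174]), ([379.0, 213.0], [0.569, -0.197])]
```

```bash
python3 -m jog '[[0,0,0,0,0,-5],[44,28,0,0,0,0],[44,28,0,0,0,0],[43,27,10,0,0,0],[0,0,0,0,0,0]]' >/dev/null; python3 -m jog '[[0,0,40,0,0,0],[0,0,40,0,0,0],[0,0,40,0,0,0],[0,0,40,0,0,0],[0,0,0,0,0,0]]' | grep -E "pos|ft|open|grip"
python3 - <<'E'
from h import *
go([.579,-.3006,.023],84)
E
```

```text
eef_pos: [0.5703, -0.3065, 0.0573]
ft_force: [-1.2, 0.3, -0.8]
opening: 0.0336
grip_force: 25.3
pos [ 570.3 -306.5   57.3] shift tool mm [ 6.7  8.4 34.2] in target axes [ 6.8  8.  34.3] rot deg [-0.7 -0.2 -0.2] J [ 0.67  0.72 -0.32  1.69  0.3   0.79  0.1 ]
```

```bash
python3 -m jog '[[6,7,10,0,0,0],[0,0,12,0,0,0],[0,0,8,0,0,0],[0,0,0,0,0,0],[0,0,0,0,0,0]]' | grep -E "pos|ft"; python3 -m jog '[[0,0,3,0,0,0],[0,0,0,0,0,0]]' | grep -E "pos|ft"
```

```text
eef_pos: [0.5825, -0.3032, 0.0339]
ft_force: [-0.9, -0.5, -0.3]
eef_pos: [0.5822, -0.3031, 0.0305]
ft_force: [-0.4, -0.3, -0.1]
```

```bash
python3 -m jog '[[0,-5,4,0,0,0],[0,0,3,0,0,0],[0,0,1,0,0,0],[0,0,0,0,0,0],[0,0,0,0,0,0]]' | grep -E "pos|ft"; python3 -m jog '[[0,0,0,0,0,0],[0,0,0,0,0,0],[0,0,0,0,0,0]]' 125 | grep -E "pos|ft|open";  python3 -m jog '[[0,0,-20,0,0,0],[0,0,-40,0,0,0],[0,0,-45,0,0,0],[0,0,-45,0,0,0],[0,0,-45,0,0,0]]' | grep -E "pos|ft"
python3 - <<'E'
from h import *
go([.48,.05,.22],85)
E
```

```text
eef_pos: [0.5775, -0.3023, 0.0223]
ft_force: [-0.4, 0.3, -0.8]
eef_pos: [0.5776, -0.3024, 0.0226]
ft_force: [-1.2, -0.2, 1.7]
opening: 0.0434
eef_pos: [0.578, -0.3022, 0.2194]
ft_force: [1.2, -0.0, 0.1]
pos [ 578.  -302.2  219.4] shift tool mm [ 339.6 -135.4   -0.6] in target axes [ 342.3 -128.4   -0.6] rot deg [-0.   0.  -1.2] J [ 0.7   0.53 -0.38  1.6   0.22  1.06  0.15]
```

```bash
python3 -m jog '[[45,-17,0,0,0,-1],[45,-17,0,0,0,0],[45,-17,0,0,0,0],[45,-17,0,0,0,0],[45,-17,0,0,0,0]]' 106 >/dev/null; python3 -m jog '[[45,-17,0,0,0,0],[45,-17,0,0,0,0],[44,-17,0,0,0,0],[44,-17,10,0,0,0],[44,-16,30,0,0,0]]' >/dev/null;  python3 -m jog '[[0,0,0,0,0,0],[0,0,0,0,0,0],[0,0,0,0,0,0]]' | grep -E "pos|ft|open"
python3 look.py; python3 - <<'E'
from h import *
go([.4569,.16,.023],85.4)
E
```

```text
eef_pos: [0.4527, 0.153, 0.181]
ft_force: [0.3, -0.7, 0.2]
opening: 0.0499
edge/lookalike [468. 286.] [138, 130, 106]
[289. 127.] 0.87 hsv [20, 65, 171] fit [431.  203.1  99.4] 0.96
edge/lookalike [141. 138.] [78, 97, 147]
[434.  79.] 0.77 hsv [20, 62, 132] fit [554.2 228.5  87.6] 0.96
[548.  90.] 0.7 hsv [20, 65, 124] fit [642.4 214.9  90.6] 0.97
[322. 185.] 0.55 hsv [20, 63, 188] fit [456.5 156.   98.2] 0.94
marks [([290.0, 131.0], 0.81, [432.0, 202.0]), ([469.0, 294.0], 0.78, [593.0, 25.0]), ([154.0, 143.0], 0.73, [311.0, 202.0]), ([427.0, 83.0], 0.72, [553.0, 231.0]), ([530.0, 88.0], 0.62, [640.0, 218.0]), ([320.0, 178.0], 0.6, [455.0, 157.0])]
pos [452.8 152.5 181. ] shift tool mm [  7.8   3.5 158. ] in target axes [  7.8   3.5 158. ] rot deg [-0.   0.  -0.8] J [ 0.11  0.33 -0.59  2.04  0.24  0.84 -0.71]
```

One carton was knocked from (461,233) to (431,203), and it turned the front one to 98°. Both are still upright in the tray, so I'll adapt the grasp heading.

```bash
python3 -m jog '[[0,0,0,0,0,-7],[0,0,0,0,0,-6],[3,4,40,0,0,0],[0,0,40,0,0,0],[0,0,30,0,0,0]]' >/dev/null; python3 -m jog '[[0,0,0,0,0,0],[0,0,0,0,0,0],[0,0,0,0,0,0]]' | grep -E "pos|ft"; python3 look.py; python3 - <<'E'
from h import *
go([.4565,.156,.023],98)
E
```

```text
eef_pos: [0.4566, 0.1575, 0.0723]
ft_force: [0.1, 0.1, 0.2]
[316. 235.] 0.98 hsv [20, 63, 190] fit [456.3 155.9  98. ] 0.92
[282. 145.] 0.81 hsv [20, 64, 176] fit [431.3 203.2  99.3] 0.98
edge/lookalike [467. 393.] [139, 144, 86]
[524. 121.] 0.74 hsv [21, 65, 131] fit [554.5 228.6  88.7] 0.97
[626. 180.] 0.66 hsv [22, 69, 99] fit [642.8 214.4  89.9] 0.97
edge/lookalike [ 48. 105.] [83, 121, 138]
marks [([289.0, 142.0], 0.98, [434.0, 202.0]), ([318.0, 223.0], 0.94, [457.0, 156.0]), ([68.0, 106.0], 0.61, [309.0, 205.0]), ([504.0, 121.0], 0.58, [553.0, 230.0])]
pos [456.3 157.4  72.1] shift tool mm [-1.5 -0.  49.1] in target axes [-1.5  0.  49.1] rot deg [ 0.1 -0.  -0.2] J [ 0.03  0.52 -0.52  2.1   0.44  0.63 -0.66]
```

```bash
python3 -m jog '[[-1,0,25,0,0,0],[0,0,16,0,0,0],[0,0,7,0,0,0],[0,0,0,0,0,0],[0,0,0,0,0,0]]' | grep -E "pos|ft"; python3 -m jog '[[0,0,0,0,0,0],[0,0,0,0,0,0],[0,0,0,0,0,0],[0,0,0,0,0,0]]' 255 25 | grep -E "ft|open|grip"; python3 -m jog '[[0,0,-10,0,0,0],[0,0,-40,0,0,0],[0,0,-50,0,0,0],[0,0,-50,0,0,0],[0,0,0,0,0,0]]' | grep -E "pos|open|grip"
python3 - <<'E'
from h import *
go([.5675,-.384,.17],84)
E
```

```text
eef_pos: [0.4557, 0.1566, 0.0233]
ft_force: [0.3, 0.8, 0.1]
ft_force: [-1.1, -1.0, 6.4]
opening: 0.0332
grip_force: 25.8
eef_pos: [0.459, 0.1581, 0.1791]
opening: 0.0335
grip_force: 25.3
pos [459.  158.1 179.1] shift tool mm [-551.8   33.8    8.7] in target axes [-527.8  164.6    9.1] rot deg [ 0.6 -0.1 13.8] J [ 0.15  0.35 -0.65  2.03  0.29  0.84 -0.52]
```

```bash
python3 -m jog '[[0,0,-10,0,0,7],[0,0,-10,0,0,7],[-44,14,0,0,0,0],[-44,14,0,0,0,0],[-44,14,0,0,0,0]]' >/dev/null; python3 -m jog '[[-44,14,0,0,0,0],[-44,14,0,0,0,0],[-44,14,0,0,0,0],[-44,14,0,0,0,0],[-44,14,0,0,0,0]]' >/dev/null;  python3 -m jog '[[-44,14,0,0,0,0],[-44,13,0,0,0,0],[-44,13,0,0,0,0],[-44,13,0,0,0,0],[0,0,0,0,0,0]]' >/dev/null; python3 -m jog '[[0,0,0,0,0,0],[0,0,0,0,0,0]]' | grep -E "pos"
python3 - <<'E'
from h import *
go([.5675,-.384,.023],84)
E
```

```text
eef_pos: [0.5625, -0.3846, 0.1921]
pos [ 562.5 -384.6  192.1] shift tool mm [  0.8   5.3 169.1] in target axes [  1.1   4.9 169.1] rot deg [-0.1 -0.1 -0.1] J [ 0.81  0.61 -0.38  1.54  0.25  1.04  0.26]
```

```bash
python3 -m jog '[[1,5,40,0,0,0],[0,0,40,0,0,0],[0,0,40,0,0,0],[0,0,30,0,0,0],[0,0,10,0,0,0]]' >/dev/null; python3 -m jog '[[0,0,6,0,0,0],[0,0,2,0,0,0],[0,0,0,0,0,0],[0,0,0,0,0,0]]' | grep -E "pos|ft"; python3 -m jog '[[0,0,0,0,0,0],[0,0,0,0,0,0],[0,0,0,0,0,0]]' 125 | grep -E "pos|ft|open";  python3 -m jog '[[0,0,-20,0,0,0],[0,0,-40,0,0,0],[0,0,-45,0,0,0],[0,0,-45,0,0,0],[0,0,-45,0,0,0]]' | grep -E "pos|ft"
python3 - <<'E'
from h import *
go([.431,.203,.2],99.3)
E
```

```text
eef_pos: [0.5682, -0.3865, 0.0261]
ft_force: [-0.1, 0.0, -0.4]
eef_pos: [0.5675, -0.3862, 0.0248]
ft_force: [0.4, 0.2, -0.0]
opening: 0.0437
eef_pos: [0.5676, -0.3858, 0.223]
ft_force: [1.5, -1.0, 0.5]
pos [ 567.6 -385.8  223. ] shift tool mm [ 570.7 -199.3   22.6] in target axes [603.1 -39.7  23. ] rot deg [ -0.    0.  -15.5] J [ 0.81  0.58 -0.39  1.5   0.24  1.1   0.27]
```

This carton is only 8 mm from the tray wall, so I'll grip it across its ends (heading 9°) to keep the fingers off the wall.

```bash
python3 -m jog '[[0,0,0,0,0,8.3],[0,0,0,0,0,8.3],[0,0,0,0,0,8.3],[0,0,0,0,0,8.3],[0,0,0,0,0,8.3]]' 50 >/dev/null; python3 -m jog '[[0,0,0,0,0,8.3],[0,0,0,0,0,8.3],[0,0,0,0,0,8.3],[0,0,0,0,0,8.3],[-4,-40,0,0,0,0]]' >/dev/null; python3 -m jog '[[-3,-47,0,0,0,0],[-3,-47,0,0,0,0],[-3,-47,0,0,0,0],[-3,-47,0,0,0,0],[-3,-47,0,0,0,0]]' >/dev/null; python3 -m jog '[[-3,-47,0,0,0,0],[-3,-47,0,0,0,0],[-3,-47,0,0,0,0],[-3,-47,0,0,0,0],[-3,-47,0,0,0,0]]' >/dev/null; python3 -m jog '[[-3,-47,0,0,0,0],[-3,-47,10,0,0,0],[0,0,20,0,0,0],[0,0,0,0,0,0],[0,0,0,0,0,0]]' | grep -E "pos|open"
python3 look.py; python3 - <<'E'
from h import *
go([.431,.203,.023],9.3)
E
```

```text
eef_pos: [0.4328, 0.2035, 0.1904]
opening: 0.0684
edge/lookalike [307.  31.] [20, 62, 137]
edge/lookalike [295. 307.] [84, 126, 140]
[321. 188.] 0.75 hsv [20, 64, 165] fit [431.1 202.9  99.3] 0.95
edge/lookalike [570.  26.] [139, 140, 127]
[620. 227.] 0.48 hsv [13, 140, 101] fit [404.9 -84.5  16.1] 0.46
edge/lookalike [365. 109.] [100, 4, 150]
marks [([300.0, 298.0], 0.97, [306.0, 203.0]), ([310.0, 35.0], 0.89, [556.0, 231.0]), ([319.0, 183.0], 0.8, [431.0, 203.0]), ([555.0, 32.0], 0.57, [591.0, 26.0])]
pos [433.6 203.3 190.7] shift tool mm [-2.600e+00 -1.000e-01  1.677e+02] in target axes [-2.600e+00 -1.000e-01  1.677e+02] rot deg [-0.  -0.  -0.3] J [-0.16  0.28 -0.4   2.04  0.14  0.85 -2.06]
```

```bash
python3 -m jog '[[-2,0,40,0,0,0],[0,0,40,0,0,0],[0,0,40,0,0,0],[0,0,30,0,0,0],[0,0,10,0,0,0]]' >/dev/null; python3 -m jog '[[0,0,7,0,0,0],[0,0,0,0,0,0],[0,0,0,0,0,0]]' | grep -E "pos|ft"; python3 -m jog '[[0,0,0,0,0,0],[0,0,0,0,0,0],[0,0,0,0,0,0],[0,0,0,0,0,0]]' 255 25 | grep -E "pos|ft|open|grip"; python3 -m jog '[[0,0,-10,0,0,0],[0,0,-40,0,0,0],[0,0,-50,0,0,0],[0,0,-50,0,0,0],[0,0,0,0,0,0]]' | grep -E "pos|open|grip"
python3 - <<'E'
from h import *
go([.4155,-.3256,.023],-6)
E
```

```text
eef_pos: [0.4314, 0.2042, 0.0239]
ft_force: [0.3, 0.4, 0.2]
eef_pos: [0.4312, 0.2042, 0.0239]
ft_force: [-0.5, -1.0, 6.8]
opening: 0.0491
grip_force: 26.3
eef_pos: [0.4341, 0.2059, 0.1796]
opening: 0.0492
grip_force: 26.6
pos [434.1 205.9 179.6] shift tool mm [-104.2  522.4  153.8] in target axes [ 37.  530.6 156.6] rot deg [-0.3 -0.6 15.1] J [-0.16  0.3  -0.41  2.05  0.16  0.81 -2.08]
```

```bash
python3 -m jog '[[0,0,-10,0,0,7.5],[0,0,-10,0,0,7.5],[3,44,0,0,0,0],[3,44,0,0,0,0],[3,44,0,0,0,0]]' >/dev/null; python3 -m jog '[[3,44,0,0,0,0],[3,44,0,0,0,0],[3,44,0,0,0,0],[3,44,0,0,0,0],[3,44,0,0,0,0]]' >/dev/null;  python3 -m jog '[[3,44,0,0,0,0],[3,44,0,0,0,0],[3,44,0,0,0,0],[4,44,0,0,0,0],[0,0,0,0,0,0]]' >/dev/null; python3 -m jog '[[0,0,0,0,0,0],[0,0,0,0,0,0]]' | grep -E "pos"
python3 - <<'E'
from h import *
go([.4155,-.3256,.024],-6)
E
```

```text
eef_pos: [0.413, -0.3238, 0.1925]
pos [ 413.  -323.8  192.5] shift tool mm [  3.    1.7 168.5] in target axes [  2.6   1.5 168.5] rot deg [-0.1  0.1  0.2] J [ 0.62  0.32 -0.02  1.95  0.01  0.87 -1.08]
```

```bash
python3 -m jog '[[3,2,40,0,0,0],[0,0,40,0,0,0],[0,0,40,0,0,0],[0,0,30,0,0,0],[0,0,10,0,0,0]]' >/dev/null; python3 -m jog '[[0,0,6,0,0,0],[0,0,2,0,0,0],[0,0,0,0,0,0],[0,0,0,0,0,0]]' | grep -E "pos|ft"; python3 -m jog '[[0,0,0,0,0,0],[0,0,0,0,0,0],[0,0,0,0,0,0]]' 75 | grep -E "pos|ft|open";  python3 -m jog '[[0,0,-20,0,0,0],[0,0,-40,0,0,0],[0,0,-45,0,0,0],[0,0,-45,0,0,0],[0,0,-45,0,0,0]]' | grep -E "time|pos|ft"
python3 - <<'E'
from h import *
go([.6424,.2147,.2],90.3)
go([.6424,.2147,.2],0.3)
E
```

```text
eef_pos: [0.4164, -0.328, 0.0259]
ft_force: [-1.1, -0.4, -0.4]
eef_pos: [0.4158, -0.3277, 0.025]
ft_force: [0.1, -0.3, 0.1]
opening: 0.0601
time_s: 46.2
eef_pos: [0.4156, -0.3273, 0.2216]
ft_force: [0.5, 0.3, -0.2]
pos [ 415.6 -327.3  221.6] shift tool mm [ 169.9 -562.5   21.1] in target axes [540.8 229.6  21.6] rot deg [ -0.1   0.1 -96.2] J [ 0.62  0.29 -0.02  1.92  0.01  0.94 -1.08]
pos [ 415.6 -327.3  221.6] shift tool mm [ 169.9 -562.5   21.1] in target axes [ 229.6 -540.8   21.6] rot deg [ 0.   0.1 -6.2] J [ 0.62  0.29 -0.02  1.92  0.01  0.94 -1.08]
```

```bash
python3 -m jog '[[0,0,0,0,0,-8.5],[0,0,0,0,0,-8.5],[0,0,0,0,0,-8.5],[0,0,0,0,0,-8.5],[0,0,0,0,0,-8.5]]' 114 >/dev/null; python3 -m jog '[[0,0,0,0,0,-8.5],[0,0,0,0,0,-8.5],[0,0,0,0,0,-8.5],[0,0,0,0,0,-8.5],[0,0,0,0,0,-8.5]]' >/dev/null; python3 -m jog '[[0,0,0,0,0,-8.5],[0,0,0,0,0,-2.5],[35,15,0,0,0,0],[41,18,0,0,0,0],[41,18,0,0,0,0]]' >/dev/null; python3 -m jog '[[41,18,0,0,0,0],[41,18,0,0,0,0],[41,18,0,0,0,0],[41,18,0,0,0,0],[41,18,0,0,0,0]]' >/dev/null; python3 -m jog '[[41,18,0,0,0,0],[41,18,0,0,0,0],[41,18,0,0,0,0],[41,18,0,0,0,0],[0,0,0,0,0,0]]' >/dev/null; python3 -m jog '[[0,0,10,0,7,0],[0,0,10,0,7,0],[0,0,0,0,6,0],[0,0,0,0,0,0],[0,0,0,0,0,0]]' | grep -E "pos|open"
python3 look.py; python3 - <<'E'
from h import *
go([.6424,.2147,.026],90.3,-20)
go([.6424,.2147,.026],90.3,20)
E
```

```text
eef_pos: [0.6282, 0.159, 0.1992]
opening: 0.0473
[333. 186.] 0.86 hsv [21, 61, 150] fit [641.8 214.9  89.6] 0.98
[240. 171.] 0.86 hsv [20, 59, 143] fit [554.1 228.6  87.1] 0.96
edge/lookalike [ 10. 203.] [81, 88, 86]
marks [([2.0, 199.0], 0.89, [312.0, 207.0]), ([243.0, 174.0], 0.83, [552.0, 232.0]), ([332.0, 188.0], 0.65, [641.0, 217.0])]
pos [627.8 162.2 200.3] shift tool mm [-10.2  14.9 181.7] in target axes [108.9  14.9 145.9] rot deg [ -0. -40.  -0.] J [ 0.3   0.59 -0.62  1.67 -0.01  0.89 -0.21]
pos [627.8 162.2 200.3] shift tool mm [-10.2  14.9 181.7] in target axes [-10.4  14.9 181.7] rot deg [-0.  0. -0.] J [ 0.3   0.59 -0.62  1.67 -0.01  0.89 -0.21]
```

```bash
python3 -m jog '[[-10,15,20,0,0,0],[0,0,40,0,0,0],[0,0,40,0,0,0],[0,0,40,0,0,0],[0,0,20,0,0,0]]' >/dev/null; python3 -m jog '[[0,0,14,0,0,0],[0,0,5,0,0,0],[0,0,0,0,0,0],[0,0,0,0,0,0]]' | grep -E "pos|ft"; python3 - <<'E'
from h import *
go([.6420,.2148,.025],90.3,20)
E
```

```text
eef_pos: [0.6437, 0.2119, 0.0291]
ft_force: [0.4, 0.3, -0.4]
pos [643.7 211.9  29.1] shift tool mm [ 1.3 -1.7  4.8] in target axes [ 1.3 -1.7  4.8] rot deg [ 0.1  0.  -0.2] J [ 0.15  0.84 -0.53  1.68  0.08  0.62 -0.26]
```

```bash
python3 -m jog '[[1,-2,4,0,0,0],[0,0,0,0,0,0],[0,0,0,0,0,0]]' | grep -E "pos|ft"; python3 -m jog '[[0,0,0,0,0,0],[0,0,0,0,0,0],[0,0,0,0,0,0],[0,0,0,0,0,0]]' 255 25 | grep -E "pos|ft|open|grip"; python3 -m jog '[[3,0,-10,0,0,0],[15,0,-40,0,0,0],[0,0,-50,0,0,0],[0,0,-50,0,0,0],[0,0,-30,0,0,0]]' | grep -E "pos|open|grip";python3 -m jog '[[0,0,0,0,-7,0],[0,0,0,0,-7,0],[0,0,0,0,-6,0],[0,0,0,0,0,3],[0,0,0,0,0,3.3]]' | grep -E "pos|open|grip"
python3 - <<'E'
from h import *
go([.4994,-.2922,.18],84)
E
```

```text
eef_pos: [0.6408, 0.214, 0.0247]
ft_force: [-0.3, -0.2, 0.1]
eef_pos: [0.6411, 0.214, 0.0246]
ft_force: [0.1, -1.5, 3.7]
opening: 0.0337
grip_force: 25.5
eef_pos: [0.6423, 0.1688, 0.2039]
opening: 0.0335
grip_force: 25.2
eef_pos: [0.6402, 0.1719, 0.2001]
opening: 0.0335
grip_force: 25.2
pos [640.2 171.9 200.1] shift tool mm [-476.5  -90.4   20.2] in target axes [-476.2  -91.5   20.1] rot deg [-0.1 -0.  -0.1] J [-0.03  0.57 -0.4   1.58  0.25  1.04 -0.61]
```

```bash
python3 -m jog '[[-30,-6,0,0,0,0],[-44,-8,0,0,0,0],[-44,-8,0,0,0,0],[-44,-8,0,0,0,0],[-44,-8,0,0,0,0]]' >/dev/null; python3 -m jog '[[-44,-8,0,0,0,0],[-44,-8,0,0,0,0],[-44,-8,0,0,0,0],[-44,-8,0,0,0,0],[-44,-9,0,0,0,0]]' >/dev/null; python3 -m jog '[[-44,-9,0,0,0,0],[-6,-3,10,0,0,0],[0,0,0,0,0,0],[0,0,0,0,0,0],[0,0,0,0,0,0]]' | grep pos
python3 - <<'E'
from h import *
go([.4994,-.2922,.024],84)
E
```

```text
eef_pos: [0.5002, -0.2917, 0.1903]
pos [ 500.2 -291.7  190.3] shift tool mm [ -0.7  -0.6 166.3] in target axes [ -0.6  -0.8 166.3] rot deg [-0.1 -0.  -0. ] J [ 0.72  0.43 -0.32  1.81  0.17  0.92  0.22]
```

```bash
python3 -m jog '[[0,0,40,0,0,0],[0,0,40,0,0,0],[0,0,40,0,0,0],[0,0,28,0,0,0],[0,0,10,0,0,0]]' >/dev/null; python3 -m jog '[[0,0,6,0,0,0],[0,0,2,0,0,0],[0,0,0,0,0,0],[0,0,0,0,0,0]]' | grep -E "pos|ft"; python3 -m jog '[[0,0,0,0,0,0],[0,0,0,0,0,0],[0,0,0,0,0,0]]' 125 | grep -E "pos|ft|open";  python3 -m jog '[[0,0,-20,0,0,0],[0,0,-40,0,0,0],[0,0,-45,0,0,0],[0,0,-45,0,0,0],[0,0,-45,0,0,0]]' | grep -E "time|pos|ft"
python3 - <<'E'
from h import *
go([.5541,.17,.2],87.5)
E
```

```text
eef_pos: [0.5001, -0.2944, 0.0261]
ft_force: [-3.8, -2.2, 6.4]
eef_pos: [0.4995, -0.2932, 0.0242]
ft_force: [0.9, 0.5, -0.1]
opening: 0.0434
time_s: 55.15
eef_pos: [0.4991, -0.2932, 0.2206]
ft_force: [0.1, -1.2, -0.4]
pos [ 499.1 -293.2  220.6] shift tool mm [466.4   5.   20.7] in target axes [465.2  34.7  20.6] rot deg [-0.1 -0.  -3.7] J [ 0.73  0.4  -0.33  1.78  0.15  0.98  0.23]
```

```bash
python3 -m jog '[[30,2,0,0,0,-3.5],[44,4,0,0,0,0],[44,4,0,0,0,0],[44,4,0,0,0,0],[44,4,0,0,0,0]]' 110 >/dev/null; python3 -m jog '[[44,4,0,0,0,0],[44,4,0,0,0,0],[44,4,0,0,0,0],[44,4,0,0,0,0],[44,3,0,0,0,0]]' >/dev/null; python3 -m jog '[[0,0,8,0,8.3,0],[0,0,0,0,8.3,0],[0,0,0,0,8.3,0],[0,0,0,0,0,0],[0,0,0,0,0,0]]' | grep pos
python3 look.py; python3 - <<'E'
from h import *
go([.5541,.2286,.026],87.5,25)
E
```

```text
eef_pos: [0.5576, 0.1286, 0.2097]
[307. 159.] 0.95 hsv [20, 59, 139] fit [554.3 228.8  87.8] 0.97
edge/lookalike [ 65. 198.] [86, 128, 132]
edge/lookalike [357. 349.] [129, 121, 103]
marks [([309.0, 167.0], 0.68, [552.0, 230.0]), ([78.0, 202.0], 0.67, [310.0, 206.0])]
pos [557.6 131.8 211.1] shift tool mm [  9.8  -7.4 208.5] in target axes [  9.3  -7.7 208.5] rot deg [-0.1  0.1 -0. ] J [ 0.47  0.48 -0.69  1.86 -0.18  0.82 -0.07]
```

```bash
python3 -m jog '[[9,-7,30,0,0,0],[0,0,40,0,0,0],[0,0,40,0,0,0],[0,0,40,0,0,0],[0,0,30,0,0,0]]' >/dev/null; python3 -m jog '[[0,0,14,0,0,0],[0,0,5,0,0,0],[0,0,0,0,0,0],[0,0,0,0,0,0]]' | grep -E "pos|ft"; python3 - <<'E'
from h import *
go([.5543,.2288,.025],87.5,25)
E
```

```text
eef_pos: [0.5561, 0.2217, 0.0353]
ft_force: [-0.0, -0.1, 0.1]
pos [556.1 221.7  35.3] shift tool mm [ 2.  -2.2 12.3] in target axes [ 2.  -2.1 12.3] rot deg [ 0.1  0.1 -0.2] J [ 0.21  0.76 -0.58  1.92 -0.09  0.44 -0.18]
```

```bash
python3 -m jog '[[2,-2,7,0,0,0],[0,0,4,0,0,0],[0,0,0,0,0,0],[0,0,0,0,0,0]]' | grep -E "pos|ft"; python3 -m jog '[[0,0,0,0,0,0],[0,0,0,0,0,0],[0,0,0,0,0,0],[0,0,0,0,0,0]]' 255 25 | grep -E "pos|ft|open|grip"; python3 -m jog '[[4,0,-10,0,0,0],[15,0,-40,0,0,0],[0,0,-50,0,0,0],[0,0,-50,0,0,0],[0,0,-40,0,0,0]]' | grep -E "pos|open|grip";python3 -m jog '[[0,0,-20,0,-8.3,0],[0,0,0,0,-8.3,0],[0,0,0,0,-8.3,0],[0,0,0,0,0,3.5],[0,0,0,0,0,0]]' | grep -E "pos|open|grip"
python3 - <<'E'
from h import *
go([.4906,-.3758,.19],84)
E
```

```text
eef_pos: [0.5534, 0.2283, 0.0249]
ft_force: [0.0, -1.2, -0.3]
eef_pos: [0.5536, 0.2283, 0.025]
ft_force: [0.1, -1.3, 2.7]
opening: 0.0336
grip_force: 25.3
eef_pos: [0.5508, 0.165, 0.2081]
opening: 0.034
grip_force: 25.2
eef_pos: [0.5496, 0.1594, 0.2241]
opening: 0.033
grip_force: 25.2
pos [549.6 159.4 224.1] shift tool mm [-538.5   -2.7   34.1] in target axes [-538.5   -2.7   34.1] rot deg [-0.1  0.   0. ] J [ 0.03  0.41 -0.47  1.79  0.21  1.   -0.63]
```

```bash
python3 -m jog '[[-30,0,0,0,0,0],[-46,0,0,0,0,0],[-46,0,0,0,0,0],[-46,0,0,0,0,0],[-46,0,0,0,0,0]]' >/dev/null; python3 -m jog '[[-46,0,0,0,0,0],[-46,0,0,0,0,0],[-46,0,0,0,0,0],[-46,0,0,0,0,0],[-46,0,0,0,0,0]]' >/dev/null; python3 -m jog '[[-46,0,10,0,0,0],[-46,-2,20,0,0,0],[0,0,0,0,0,0],[0,0,0,0,0,0],[0,0,0,0,0,0]]' | grep pos
python3 - <<'E'
from h import *
go([.4906,-.3758,.024],84)
E
```

```text
eef_pos: [0.4905, -0.3743, 0.1938]
pos [ 490.5 -374.3  193.8] shift tool mm [ -1.7   0.6 169.8] in target axes [ -1.5   0.3 169.8] rot deg [-0.1 -0.1 -0.1] J [ 0.8   0.48 -0.27  1.72  0.15  0.96  0.37]
```

Place, retreat up and back, then check everything.

```bash
python3 -m jog '[[0,0,40,0,0,0],[0,0,40,0,0,0],[0,0,40,0,0,0],[0,0,30,0,0,0],[0,0,10,0,0,0]]' >/dev/null; python3 -m jog '[[0,0,6,0,0,0],[0,0,3,0,0,0],[0,0,0,0,0,0],[0,0,0,0,0,0]]' | grep -E "pos|ft"; python3 -m jog '[[0,0,0,0,0,0],[0,0,0,0,0,0],[0,0,0,0,0,0]]' 125 | grep -E "pos|ft|open";  python3 -m jog '[[0,0,-20,0,0,0],[0,0,-40,0,0,0],[0,0,-45,0,0,0],[0,0,-45,0,0,0],[-30,0,-45,0,0,0]]' | grep -E "pos|ft"; python3 -m jog '[[-45,0,-20,0,0,0],[-45,0,-20,0,0,0],[-30,0,0,0,0,0],[0,0,0,0,0,0],[0,0,0,0,0,0]]' | grep -E "time|pos|ft"
python3 - <<'E'
from h import *
p=viewer.camera_params("wrist"); w=viewer.get_image("wrist")
Y=np.array([.1045,.9945]);X=np.array([.9945,-.1045])
for d in viewer.cut_out("wrist","carton"):
    v,s=boxfit(p,d["mask"].astype(np.uint8)); q=v[:2]-np.array([495,-334]); print(v.round(1),round(s,2),"in tote",(q@X).round(),(q@Y).round())
s=viewer.get_image("side"); ps=viewer.camera_params("side"); print("ring",marks("side","ring")[:1],"hook",marks("side","hook_tip")[:1])
a=cv2.resize(w,(480,300)); b=s[130:280,190:450]; b=cv2.resize(b,(480,277))
cv2.imwrite("pics/end.png",np.vstack([a,b])[:,:,::-1])
E
```

```text
eef_pos: [0.4911, -0.3763, 0.0277]
ft_force: [-2.8, -1.7, 7.3]
eef_pos: [0.4909, -0.3746, 0.0252]
ft_force: [-1.0, -0.6, 0.1]
opening: 0.0434
eef_pos: [0.4896, -0.3982, 0.2186]
ft_force: [0.8, -0.5, -0.0]
time_s: 63.2
eef_pos: [0.4743, -0.5218, 0.2554]
ft_force: [0.2, 0.5, -0.1]
[ 416.9 -328.1   83.4] 0.97 in tote -78.0 -2.0
[ 491.3 -380.3   84.1] 0.97 in tote 1.0 -46.0
[ 568.5 -387.    84.3] 0.98 in tote 79.0 -45.0
ring [(array([230.8, 230.2]), 0.65)] hook [(array([333.1, 205.4]), 0.81)]
```

View pics/end.png

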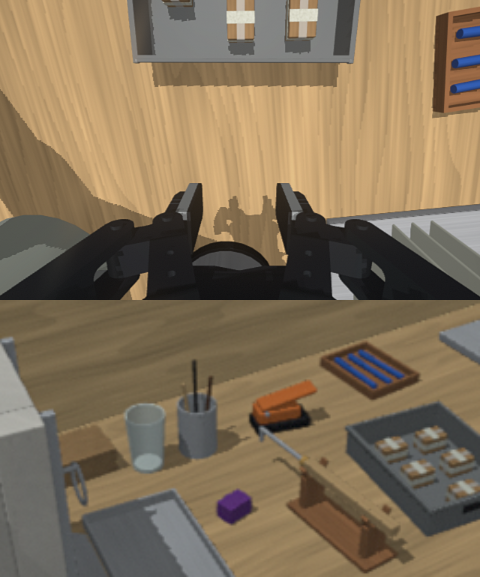

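The final view shows five cartons upright in the tote, the tray empty, the sash down (ring at (75,485) in the composite), and the pole in both notches with its hook at the far end. The bystanders are untouched. Handing in.

```bash
python3 -c "
from bench import ticket; print(ticket.sign_off())"
```

```text
the job is handed in; nothing more can be done
None
```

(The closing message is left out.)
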